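# Tip out a parts bin, fetch the bobbin for the kit tray

### The job

Find the tilt-out bin that holds the red-ended wooden bobbin and tip it forward until it rests fully out on its stop, take out the bobbin and set it down, without dropping it, in the empty middle compartment of the yellow kit tray. Then push the bin fully shut again. Leave the other two bins shut and do not disturb the tray, its other parts or anything else on the table.

Things in the scene. Friction and masses are not known exactly. Their poses are not given: they have to be found in the camera images.
- rack: Bench unit with a row of three tilt-out parts bins, 424 mm wide (y), 155 mm high, fixed. Origin on the table under the middle of the bins' common pivot line; x from the fronts to the back of the unit, y along the row to the left bin, z up. Bin centres at y = +136 (left), 0 (middle), -136 mm (right). Grey cheeks at both ends, from x = -10 to 125 mm.
- rack_cover (a point): Middle of the front edge of the clear cover over the bins, 39 mm behind the pivot line; the cover's top is 155 mm above the table and runs from here to the back. The open slot between a shut bin's front wall and this edge is 39 mm wide: too narrow for the bobbin, wide enough for shut fingers.
- bin_left (a joint): Tilt of the left bin, rad: 0 shut (front wall upright), 0.8 fully out on its stop, top leaning towards the robot. The pivot line runs along the unit's y at x = 0, z = 22 mm. By its weight the bin falls shut from below about 0.25 and out onto its stop from above about 0.45; about 1 to 2 N at the rim move it.
- bin_left_rim (a point): Middle of the top edge of the left bin's front wall (inner face), 115 mm from the pivot, 137 mm high when shut. The clear bin is 132 mm wide, 126 mm inside; front wall flat, 3 mm thick; a blue finger lip, 5 mm thick, along its top stands out 13 mm in front of the inner face. Axes turn with the bin: z up the front wall, x to its back.
- bin_left_in (a point): Point in the left bin's well, 28 mm behind the front wall's inner face and 20 mm above the bin's floor. The floor lies 20 mm above the pivot, is 45 mm deep, then slopes up to a low back rim 97 mm behind the front wall and 64 mm above the pivot. Axes turn with the bin.
- bin_middle (a joint): Tilt of the middle bin, rad: 0 shut (front wall upright), 0.8 fully out on its stop, top leaning towards the robot. The pivot line runs along the unit's y at x = 0, z = 22 mm. By its weight the bin falls shut from below about 0.25 and out onto its stop from above about 0.45; about 1 to 2 N at the rim move it.
- bin_middle_rim (a point): Middle of the top edge of the middle bin's front wall (inner face), 115 mm from the pivot, 137 mm high when shut. The clear bin is 132 mm wide, 126 mm inside; front wall flat, 3 mm thick; a blue finger lip, 5 mm thick, along its top stands out 13 mm in front of the inner face. Axes turn with the bin: z up the front wall, x to its back.
- bin_middle_in (a point): Point in the middle bin's well, 28 mm behind the front wall's inner face and 20 mm above the bin's floor. The floor lies 20 mm above the pivot, is 45 mm deep, then slopes up to a low back rim 97 mm behind the front wall and 64 mm above the pivot. Axes turn with the bin.
- bin_right (a joint): Tilt of the right bin, rad: 0 shut (front wall upright), 0.8 fully out on its stop, top leaning towards the robot. The pivot line runs along the unit's y at x = 0, z = 22 mm. By its weight the bin falls shut from below about 0.25 and out onto its stop from above about 0.45; about 1 to 2 N at the rim move it.
- bin_right_rim (a point): Middle of the top edge of the right bin's front wall (inner face), 115 mm from the pivot, 137 mm high when shut. The clear bin is 132 mm wide, 126 mm inside; front wall flat, 3 mm thick; a blue finger lip, 5 mm thick, along its top stands out 13 mm in front of the inner face. Axes turn with the bin: z up the front wall, x to its back.
- bin_right_in (a point): Point in the right bin's well, 28 mm behind the front wall's inner face and 20 mm above the bin's floor. The floor lies 20 mm above the pivot, is 45 mm deep, then slopes up to a low back rim 97 mm behind the front wall and 64 mm above the pivot. Axes turn with the bin.
- bobbin_center (a point): Centre of the empty wooden bobbin with red ends, to be fetched: two round flanges 52 mm across, 50 mm long over its flat ends, core 26 mm, about 45 g. It lies in one of the bins (which varies), its axis (y) along the bin's width. When the bin is out it lies in the corner of floor and front wall, centre about 73 mm above the table, and can be gripped by its flat ends.
- tray: Yellow card kit tray, 230 x 130 mm outside, 42 mm high, loose, 0.5 kg. Origin at the middle of its underside; x along its long side, y along its short side. Walls, floor and dividers 4 mm thick; three compartments in a row along x, each 71 mm (x) by 122 mm (y) inside. The two end ones hold a dark foot and a pale block; the middle one is empty.
- tray_slot (a point): Middle of the floor of the tray's empty middle compartment, 4 mm above the table; axes as the tray's. The bobbin fits lying with its long axis along y; its centre is then 26 mm above this point.
- foot0_center (a point): Centre of the middle one of three dark turned wooden feet, 30 mm across, 24 mm high, that stand side by side in one of the other bins. Not wanted.
- block0_center (a point): Centre of the lower of two pale wooden blocks, each 30 x 70 x 18 mm, stacked in one of the other bins. Not wanted.
- kit_foot: Dark wooden foot, 30 mm across, 24 mm high, already in the tray's +x compartment; origin under it.
- kit_block: Pale wooden block 30 x 70 x 18 mm, already in the tray's -x compartment; origin under it.
- glue: White glue bottle, 60 mm across, 150 mm tall, to the left of the unit; origin under it.
- scissors: Scissors with orange handles lying flat on the table to the left, in front of the unit's left end, about 200 mm long, 9 mm high; origin on the table at their rivet.
There are look-alikes about, which are no part of the job. There is more than one size of the part that bears bobbin_center; the job needs the middle-sized.

How it is judged:
On the way, in this order (a step that is already met when the one before it is completed fails the run):
1. the bin that holds the bobbin is tipped out onto its stop, with the bobbin still in it (((value of joint bin_left above 0.72 rad and distance between bobbin_center and bin_left_in below 0.05 m) or (value of joint bin_middle above 0.72 rad and distance between bobbin_center and bin_middle_in below 0.05 m) or (value of joint bin_right above 0.72 rad and distance between bobbin_center and bin_right_in below 0.05 m))), for 0.2 s.
2. the bobbin is lowered, still held, into the empty middle compartment to within 15 mm of its floor (x of bobbin_center in the frame of tray_slot between -0.016 and 0.016 m and y of bobbin_center in the frame of tray_slot between -0.042 and 0.042 m and z of bobbin_center in the frame of tray_slot below 0.041 m and contact force between the fingers and bobbin above 0.3 N), for 0.04 s.
At the end, for the whole second after the job is handed in: The bobbin rests released on the floor of the tray's middle compartment (its centre within 16 mm along and 42 mm across the tray of the compartment's middle, at most 32 mm above its floor, at rest) and all three bins are shut to within 0.04 rad (x of bobbin_center in the frame of tray_slot between -0.016 and 0.016 m and y of bobbin_center in the frame of tray_slot between -0.042 and 0.042 m and z of bobbin_center in the frame of tray_slot below 0.032 m and linear speed of bobbin below 0.03 m/s and value of joint each of bin_left, bin_middle, bin_right below 0.04 rad); the robot touches nothing.
It fails at once if a bin that does not hold the bobbin is tilted by more than 0.35 rad ((distance between foot0_center and bin_left_in below 0.06 m and value of joint bin_left above 0.35 rad) or (distance between foot0_center and bin_middle_in below 0.06 m and value of joint bin_middle above 0.35 rad) or (distance between foot0_center and bin_right_in below 0.06 m and value of joint bin_right above 0.35 rad) or (distance between block0_center and bin_left_in below 0.06 m and value of joint bin_left above 0.35 rad) or (distance between block0_center and bin_middle_in below 0.06 m and value of joint bin_middle above 0.35 rad) or (distance between block0_center and bin_right_in below 0.06 m and value of joint bin_right above 0.35 rad)).
It fails at once if the tray is shifted by more than 30 mm (distance of tray from where it was at the start of the episode above 0.03 m).
It fails at once if the foot or the block already in the tray is moved by more than 40 mm (distance of any of kit_foot, kit_block from where it was at the start of the episode above 0.04 m).
It fails at once if the glue bottle or the scissors are moved by more than 40 mm (distance of any of glue, scissors from where it was at the start of the episode above 0.04 m).
It also fails if it takes over 72 s, if anything falls off the work surface, if the arm or the gripper's body presses on something with over 40 N, if the wrist force passes 120 N, or if a joint passes its speed limit or range.

### The arm

A 6-joint arm with a two-finger parallel gripper is mounted at the origin on the work surface. World frame = base frame: x ahead of the robot, y to its left, z up, the work surface at z = 0. Lengths are in m, angles in rad, forces in N, time in s.
With the tool pointing down it reaches from about 0.325 to 0.9 m from the base axis. Payload 3.5 kg.
Tool frame: the origin (TCP) lies at the very end of the fingers, on their centre line; the grasp point (between the pads) lies 19 mm behind it; z points along the fingers, y is the direction in which the jaws open and shut (so a half turn about z gives the same grasp; the last joint's range is limited). The gripper opens to 85 mm and grips with 20 to 120 N. Pads are 22 mm wide; open, the fingers measure 114 mm over their backs; the gripper's body (76 mm by 85 mm) begins 54 mm behind the grasp point. The pads swing forward as they close: fully open they stand 13 mm farther back than shut.
Start: joints at [1.187, 0.276, -0.026, 1.268, 0, 1.467], TCP at [0.173, 0.601, 0.231] pointing down, gripper open.
Joint ranges: [-3.12, 3.12], [-0.85, 1.88], [-1.08, 1.24], [-1.95, 2.15], [-1.57, 1.53], [-3.14, 3.14]. Speed limits (rad/s): [2.57, 2.57, 3.14, 3.14, 3.14, 3.14].

### API

Orientations are given as a unit quaternion [x, y, z, w].
In Python, from workcell import r, eyes, ticket gives the robot as it stands.
- The arm moves only by the tool send_rows, never from a script. Its argument "steps" is a list that holds one entry, the list of rows, each a list of 5 numbers: the opening, from 0 (shut) to 1 (fully open), then the shift along the tool's x, y, z in mm, then the turn about the tool's z in rad. A call has exactly 5 rows; each row shifts and turns the pose as measured when the row begins, along the tool's axes as they then stand; what a row does not reach is not made up. A row lasts 1/10 s, in which the tool goes at most 50 mm and 8.59 degrees, less where a joint would pass 70% of its speed; a pose out of reach is approached as far as the arm can. A call is refused whole if a number of a shift passes 50 or a number of a turn 0.15, either way. A call with a gripper value outside its range is refused whole. The fingers move at their own pace and stop on an object; "grip_force" is the grip in N (left out, the last holds). Time passes only in rows, so rows that do not move let the fingers close, or fill a call up. It gives the time, the measured TCP pose, the force and the opening at its end, in the units of the state.
- r.get_obs(): the state, without advancing time (a new reading comes with each control period).
- eyes.camera(name): name is "scene" or "top" or "wrist"; returns (picture, depth): 400x640x3 uint8, blue, green, red; 400x640 float32, m along the optical axis (not along the pixel's ray), 0 where there is no reading.
- eyes.camera_info(name): a dict with "intrinsics" (3x3 intrinsics, pixels), "dist_coeffs" ([k1, k2, p1, p2, k3] as OpenCV has them; the pictures are not rectified), "world_from_camera" (4x4, takes a point from camera to world coordinates). Camera axes: x right, y down, z forward; pixel columns grow to the right and rows downward; lengths in m; the calibration is good to about 2 mm. A picture is of the moment at which its call begins: read the wrist's pose just before it. camera_info takes no time and is no camera call; for the wrist camera it gives the pose at the moment of the call.
- ticket.sign_off(): hands the job in, once; it reports no verdict.
The state is a dict: "t": time; "joint_pos": joint angles; "qvel": joint speeds; "joint_torque": joint torques, N m; "tcp_pos": TCP position; "ee_rot": TCP orientation; "force": force on the tool from outside, world axes, zero at the start; "wrist_torque": the same for the moment, N m; "width": finger opening in m.
Only numpy, scipy, OpenCV 4.12 (cv2) and the standard library are available. Lean on these libraries where they do the work, as an engineer would, in place of code of your own. Each camera call takes 0.05 s, during which the arm holds its last target.

## Working session

There is one attempt and no reset: what is moved stays moved. The work goes in short steps, Python scripts to look and compute and a tool call to move; the robot and the scene stay as the last step left them, time stands still between calls to the robot, and variables do not carry over. Pictures are saved under pics/ and viewed, and the job is handed in when it is done.

Besides the shell and the picture viewer there is one more tool, called after "Emit:" by a JSON object that holds its "method" and its "body". send_rows: Moves the arm, as the interface text tells. Its arguments: {"type":"object","properties":{"steps":{"type":"array","items":{"type":"array","items":{"type":"array","items":{"type":"number"}}}},"grip_force":{"type":"number"}},"required":["steps"]}

```bash
mkdir -p pics; ls; python3 - <<'E'
from workcell import r,eyes,ticket
import cv2
o=r.get_obs();print(o)
for n in("scene","top"):
    im,d=eyes.camera(n);cv2.imwrite(f"pics/{n}0.png",im)
    import numpy as np; np.save(f"pics/{n}0.npy",d)
    i=eyes.camera_info(n);print(n,i)
E
```

```text
pics
{'t': 0.0, 'joint_pos': array([ 1.18660889e+00,  2.77159955e-01, -2.78932562e-02,  1.26792579e+00,
        2.36791236e-05,  1.46740556e+00]), 'qvel': array([-6.64995967e-04,  5.92739475e-04, -9.11949408e-04, -8.69648542e-06,
       -1.36227935e-03,  5.09435229e-04]), 'joint_torque': array([-9.87564235e-04, -4.45506334e+01,  2.95202082e+01,  1.64265605e-02,
       -1.85641038e-04, -6.59249849e-06]), 'tcp_pos': array([0.17291425, 0.59982046, 0.23013707]), 'ee_rot': array([ 1.39937472e-01,  9.90159741e-01, -1.05620818e-03, -2.74917802e-04]), 'force': array([ 0.15908443, -0.71342855, -0.84893688]), 'wrist_torque': array([-0.01487135, -0.02109342,  0.00696668]), 'width': 0.08554980120583885}
scene {'intrinsics': array([[518.37417078,   0.        , 325.46211217],
       [  0.        , 518.37417078, 199.28130113],
       [  0.        ,   0.        ,   1.        ]]), 'dist_coeffs': array([-0.14028256,  0.        ,  0.        ,  0.        ,  0.        ]), 'world_from_camera': array([[-0.81297546,  0.37985106, -0.44134349,  1.11372529],
       [ 0.58209741,  0.51025646, -0.63308842,  0.88853039],
       [-0.01528094, -0.77159025, -0.6359363 ,  1.00105104],
       [ 0.        ,  0.        ,  0.        ,  1.        ]])}
top {'intrinsics': array([[485.04451307,   0.        , 318.15330009],
       [  0.        , 485.04451307, 197.1082233 ],
       [  0.        ,   0.        ,   1.        ]]), 'dist_coeffs': array([0.01847983, 0.        , 0.        , 0.        , 0.        ]), 'world_from_camera': array([[ 0.01443437, -0.99736344,  0.0711184 ,  0.39884764],
       [-0.99976592, -0.0155424 , -0.0150515 ,  0.03669044],
       [ 0.01611716, -0.0708845 , -0.99735431,  1.50397297],
       [ 0.        ,  0.        ,  0.        ,  1.        ]])}
```

View pics/scene0.png

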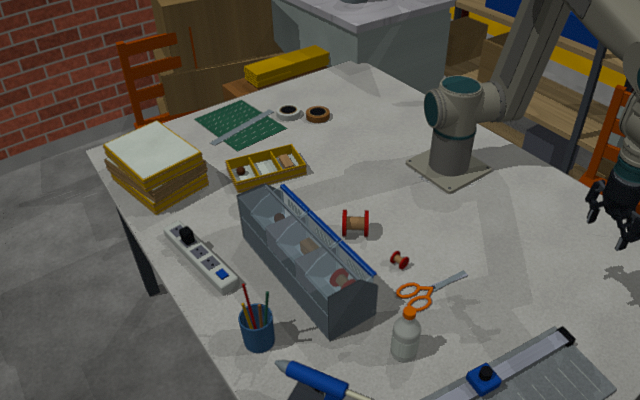

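View pics/top0.png

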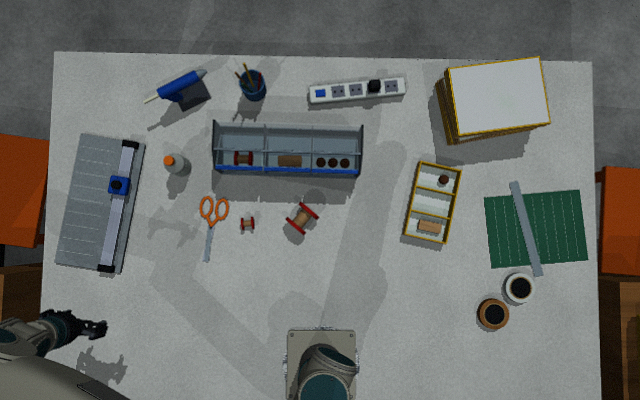

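```bash
python3 - <<'E'
import cv2
a=cv2.imread("pics/top0.png")
cv2.imwrite("pics/top0c.png",cv2.resize(a[20:220,200:460],(780,600),interpolation=cv2.INTER_CUBIC))
E
```

```text
(no output)
```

View pics/top0c.png

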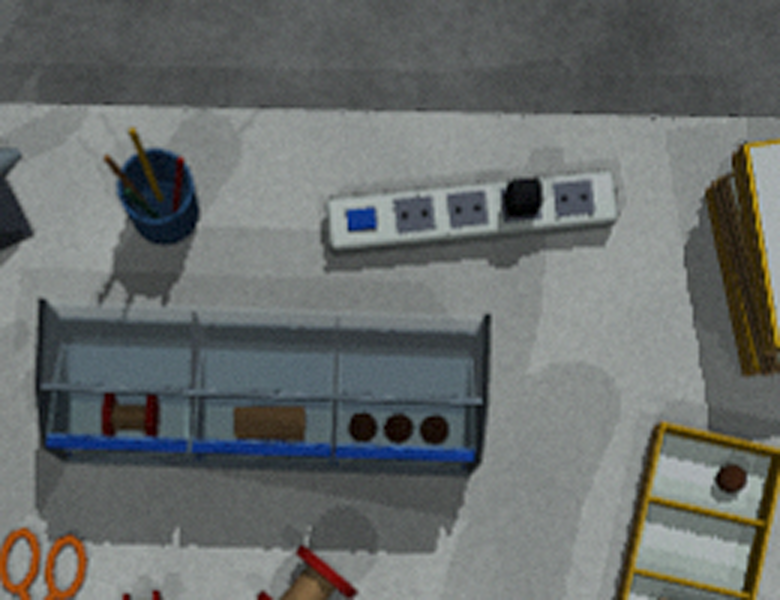

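The bobbin is in the left bin, at about (242,158) in the top view. The middle bin holds the blocks and the right bin the feet. The big and small look-alike bobbins lie loose on the table at (302,218) and (247,223). Next I'll enlarge the rack and tray to measure them.

```bash
python3 - <<'E'
import cv2
a=cv2.imread("pics/top0.png")
cv2.imwrite("pics/c1.png",cv2.resize(a[110:190,205:285],(600,600),interpolation=cv2.INTER_CUBIC))
cv2.imwrite("pics/c2.png",cv2.resize(a[110:190,290:370],(600,600),interpolation=cv2.INTER_CUBIC))
cv2.imwrite("pics/c3.png",cv2.resize(a[150:255,390:480],(514,600),interpolation=cv2.INTER_CUBIC))
E
```

```text
(no output)
```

View pics/c1.png

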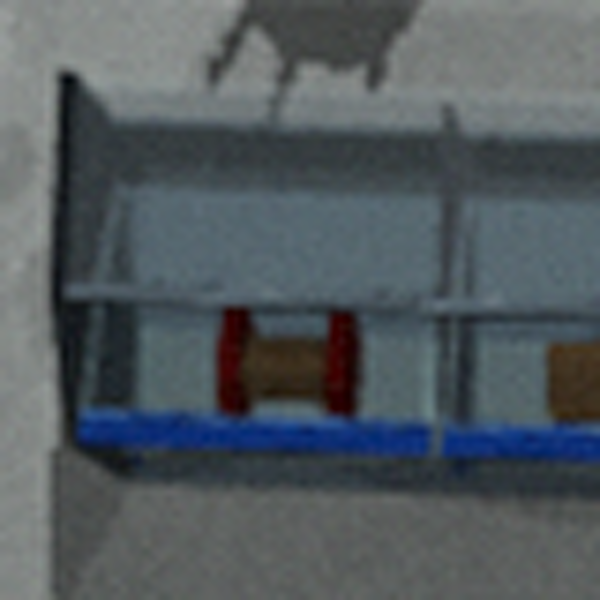

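View pics/c2.png

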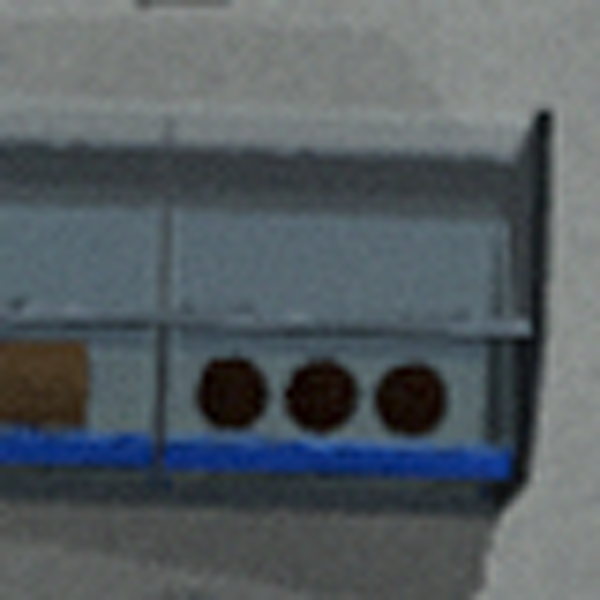

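View pics/c3.png

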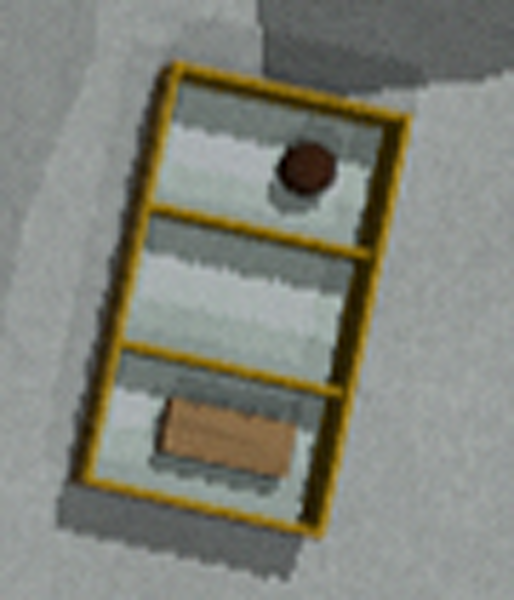

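```bash
cat > h.py <<'E'
import numpy as np,cv2
from workcell import r,eyes,ticket
def w(name,px,z,info=None):
    i=info or eyes.camera_info(name)
    n=cv2.undistortPoints(np.array([[px]],float),i["intrinsics"],i["dist_coeffs"])[0,0]
    T=i["world_from_camera"];d=T[:3,:3]@np.array([n[0],n[1],1]);o=T[:3,3]
    return o+d*(z-o[2])/d[2]
def proj(name,P,info=None):
    i=info or eyes.camera_info(name);T=np.linalg.inv(i["world_from_camera"])
    rv=cv2.Rodrigues(T[:3,:3])[0]
    return cv2.projectPoints(np.array(P,float).reshape(-1,1,3),rv,T[:3,3],i["intrinsics"],i["dist_coeffs"])[0][:,0]
E
python3 - <<'E'
from h import *
np.set_printoptions(precision=4,suppress=True)
for n,p,z in [("lipL",(215.7,164.4),.137),("gapLM",(263.3,166.7),.137),("lipR",(358.3,170),.137),("covL",(215,148.7),.155),("covR",(360.7,153.7),.155),
 ("TL",(420.1,160.9),.042),("TR",(462.1,170.5),.042),("BR",(446.4,244.),.042),("BL",(404,234.9),.042),
 ("bob",(205+288/7.5,110+360/7.5),.068),("bigb",(302,218),.03)]:
    print(n,w("top",p,z))
d=np.load("pics/top0.npy")
print(d[164:172,230], d[240,446],d[200,435])
E
```

```text
lipL [0.5845 0.307  0.137 ]
gapLM [0.5802 0.1727 0.137 ]
lipR [ 0.5753 -0.0969  0.137 ]
covL [0.6262 0.3067 0.155 ]
covR [ 0.6192 -0.1014  0.155 ]
TL [ 0.6185 -0.2943  0.042 ]
TR [ 0.5911 -0.4223  0.042 ]
BR [ 0.3676 -0.3734  0.042 ]
BL [ 0.393  -0.2456  0.042 ]
bob [0.6145 0.2392 0.068 ]
bigb [0.4396 0.0626 0.03  ]
[1.4651 1.368  1.3703 1.3745 1.3737 1.3692 1.4609 1.4922] 1.4620142 1.5076827
```

```bash
cat >> h.py <<'E'
from scipy.spatial.transform import Rotation as Ro
np.set_printoptions(precision=4,suppress=True)
O=np.array([0.5815,0.1045,0]);a=-0.0228
RX=np.array([np.cos(a),np.sin(a),0]);RY=np.array([-np.sin(a),np.cos(a),0]);Z=np.array([0,0,1.])
def rack(x,y,z): return O+RX*x+RY*y+Z*z
def go(P,yawy=None):
    o=r.get_obs();R=Ro.from_quat(o["ee_rot"]).as_matrix()
    ang=np.arctan2(R[1,1],R[0,1])
    print("t",round(o["t"],2),"tcp",o["tcp_pos"],"F",o["force"],"w",round(o["width"],4),"yang",round(ang,4),"tilt",R[2,2])
    print("delta mm tool now:",R.T@(np.array(P)-o["tcp_pos"])*1000)
    if yawy is not None:
        t=yawy-ang;t=(t+np.pi/2)%np.pi-np.pi/2
        print("turn tool z:",-t)
        R2=R@Ro.from_euler("z",-t).as_matrix()
        print("delta after turn:",R2.T@(np.array(P)-o["tcp_pos"])*1000)
E
python3 -c "
from h import *
print(rack(.0195,.136,.2))
go(rack(.0195,.136,.231),np.pi/2+a)"
```

```text
[0.6041 0.24   0.2   ]
t 0.1 tcp [0.173  0.5999 0.2303] F [-0.5     0.1964 -0.0089] w 0.0852 yang 1.29 tilt -0.9999979034664789
delta mm tool now: [-513.98   -226.2491   -0.3784]
turn tool z: -0.25802113109732994
delta after turn: [-439.2341 -349.9106   -0.3784]
```

Emit:
{"method": "send_rows", "body": {"steps": [[[0,0,0,0,-0.13],[0,0,0,0,-0.13],[0,-44,-35,0,0],[0,-44,-35,0,0],[0,-44,-35,0,0]]]}}

```text
t: 0.6
tcp_pos: [0.2896, 0.5036, 0.2269]
ee_rot: [-0.001, 1.0, -0.002, -0.002]
force: [1.2, 0.4, 0.3]
width: 0.0122
```

Emit:
{"method": "send_rows", "body": {"steps": [[[0,-44,-35,0,0],[0,-44,-35,0,0],[0,-44,-35,0,0],[0,-44,-35,0,0],[0,-30,-25,0,0]]]}}

```text
t: 1.1
tcp_pos: [0.4773, 0.3504, 0.2247]
ee_rot: [-0.001, 1.0, -0.003, -0.003]
force: [0.1, 1.5, -0.2]
width: 0.0
```

```bash
python3 -c "
from h import *
go(rack(.0195,.136,.231),np.pi/2+a)"
```

```text
t 1.1 tcp [0.4773 0.3504 0.2247] F [ 0.0567  1.4726 -0.1891] w 0.0 yang 1.5738 tilt -0.9999543737734947
delta mm tool now: [-126.4102 -110.8291   -6.3613]
turn tool z: 0.02577570312493993
delta after turn: [-129.2246 -107.5344   -6.3613]
```

Emit:
{"method": "send_rows", "body": {"steps": [[[0,-30,-25,-2,0.025],[0,-40,-33,-2,0],[0,-30,-25,-2,0],[0,-15,-12,0,0],[0,0,0,0,0]]]}}

```text
t: 1.6
tcp_pos: [0.5942, 0.2469, 0.2272]
ee_rot: [0.015, 1.0, -0.004, -0.005]
force: [-0.1, 0.3, 0.4]
width: -0.0003
```

```bash
python3 - <<'E'
from h import *
go(rack(.0195,.136,.231),np.pi/2+a)
i=eyes.camera_info("wrist");im,d=eyes.camera("wrist");cv2.imwrite("pics/w1.png",im)
np.save("pics/w1.npy",d)
print(i)
E
```

```text
t 1.6 tcp [0.5942 0.2469 0.2272] F [-0.1122  0.3324  0.4298] w -0.0003 yang 1.5407 tilt -0.9999078590960775
delta mm tool now: [-10.0529  -6.6009  -3.8306]
turn tool z: -0.007256333477714039
delta after turn: [-10.0047  -6.6736  -3.8306]
{'intrinsics': array([[353.6115,   0.    , 314.3711],
       [  0.    , 353.6115, 195.2468],
       [  0.    ,   0.    ,   1.    ]]), 'dist_coeffs': array([-0.061,  0.   ,  0.   ,  0.   ,  0.   ]), 'world_from_camera': array([[ 0.0302,  0.9661,  0.2564,  0.5288],
       [ 0.9995, -0.0269, -0.0162,  0.2501],
       [-0.0087,  0.2568, -0.9664,  0.3714],
       [ 0.    ,  0.    ,  0.    ,  1.    ]])}
```

View pics/w1.png

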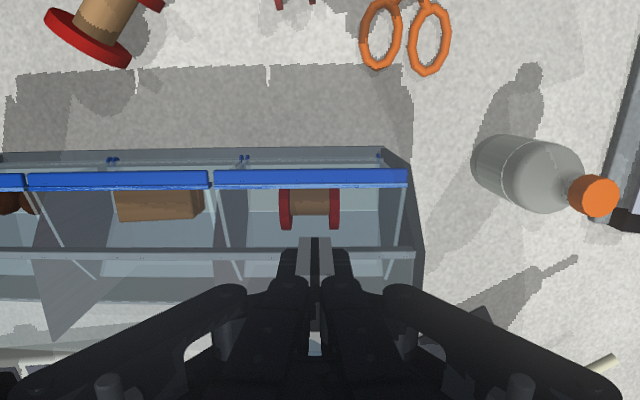

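The wrist picture shows the left bin's lip from (213,188) to (407,184), its inner edge at v of about 186. The red bobbin is at (310,207) and the cover's edge at about v=253. The fingers are still above the cover and need to move forward.

```bash
python3 - <<'E'
from h import *
im=cv2.imread("pics/w1.png");cv2.imwrite("pics/w1c.png",cv2.resize(im[160:270,200:430],(800,383),interpolation=cv2.INTER_CUBIC))
i=eyes.camera_info("wrist")
for p,z in [((213,188),.137),((407,184),.137),((250,252),.155),((400,252),.155)]:
    P=w("wrist",p,z,i);print(P,(P-O)@RX,(P-O)@RY)
E
```

```text
[0.5828 0.1775 0.137 ] -0.0003820903087989614 0.07297258897425862
[0.5836 0.3103 0.137 ] -0.0026227431218858585 0.20578870080782016
[0.6229 0.2033 0.155 ] 0.03914810510225118 0.09975660037207687
[0.6255 0.3029 0.155 ] 0.03945907444821987 0.19936303176758974
```

View pics/w1c.png

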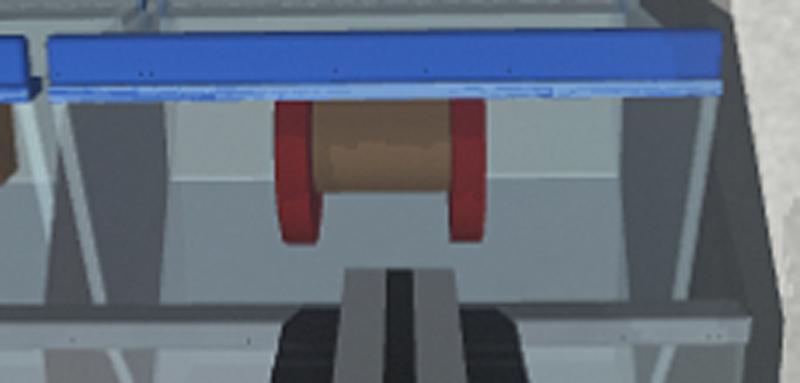

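Emit:
{"method": "send_rows", "body": {"steps": [[[0,-10,-6,10,0],[0,0,0,20,0],[0,0,0,15,0],[0,0,0,0,0],[0,0,0,0,0]]]}}

```text
t: 2.15
tcp_pos: [0.5983, 0.2452, 0.1783]
ee_rot: [0.01, 1.0, -0.004, -0.008]
force: [-0.3, 0.1, 0.1]
width: -0.0003
```

```bash
python3 -c "
from h import *
go(rack(.0195,.137,.108),np.pi/2+a)"
```

```text
t 2.15 tcp [0.5983 0.2452 0.1783] F [-0.2639  0.0843  0.1195] w -0.0003 yang 1.5501 tilt -0.9998507648987919
delta mm tool now: [-6.9868 -3.4838 70.2079]
turn tool z: 0.002102745402371431
delta after turn: [-6.9942 -3.4691 70.2079]
```

Emit:
{"method": "send_rows", "body": {"steps": [[[0,-8,-4,0,0],[0,-4,0,0,0],[0,0,0,0,0],[0,0,0,0,0],[0,0,0,0,0]]]}}

```text
t: 2.65
tcp_pos: [0.6124, 0.2422, 0.1809]
ee_rot: [0.009, 1.0, -0.004, -0.005]
force: [0.6, 0.2, 0.1]
width: 0.0004
```

```bash
python3 -c "
from h import *
go(rack(.0195,.137,.108),np.pi/2+a)"
```

```text
t 2.65 tcp [0.6124 0.2422 0.1809] F [0.5583 0.1743 0.0768] w 0.0004 yang 1.5521 tilt -0.9999171808727296
delta mm tool now: [ 7.4649 -0.8421 73.0048]
turn tool z: 0.004097267618401901
delta after turn: [ 7.4614 -0.8727 73.0048]
```

Emit:
{"method": "send_rows", "body": {"steps": [[[0,7,0,0,0],[0,0,0,0,0],[0,0,0,0,0],[0,0,0,10,0],[0,0,0,0,0]]]}}

```text
t: 3.15
tcp_pos: [0.6043, 0.2423, 0.1709]
ee_rot: [0.009, 1.0, -0.003, -0.005]
force: [-0.2, 0.0, -0.7]
width: -0.0003
```

```bash
python3 -c "
from h import *
go(rack(.0195,.137,.108),np.pi/2+a)"
```

```text
t 3.15 tcp [0.6043 0.2423 0.1709] F [-0.2078  0.0192 -0.7251] w -0.0003 yang 1.5521 tilt -0.9999242646853759
delta mm tool now: [-0.4564 -0.8121 62.8608]
turn tool z: 0.004123522625835818
delta after turn: [-0.4598 -0.8102 62.8608]
```

Emit:
{"method": "send_rows", "body": {"steps": [[[0,0,0,15,0],[0,0,0,15,0],[0,0,0,15,0],[0,0,0,15,0],[0,0,0,0,0]]]}}

```text
t: 3.65
tcp_pos: [0.6024, 0.2414, 0.104]
ee_rot: [0.009, 1.0, -0.004, -0.006]
force: [-0.8, -0.2, -0.6]
width: -0.0002
```

```bash
python3 -c "
from h import *
go(rack(.0195,.137,.108),np.pi/2+a)"
```

```text
t 3.65 tcp [0.6024 0.2414 0.104 ] F [-0.8091 -0.2031 -0.5781] w -0.0002 yang 1.552 tilt -0.999886707245685
delta mm tool now: [-1.6319 -0.3666 -3.9762]
turn tool z: 0.004048039851505925
delta after turn: [-1.6333 -0.36   -3.9762]
```

Emit:
{"method": "send_rows", "body": {"steps": [[[0,8,0,0,0],[0,8,0,0,0],[0,8,0,0,0],[0,8,0,0,0],[0,8,0,0,0]]]}}

```text
t: 4.15
tcp_pos: [0.561, 0.2424, 0.1056]
ee_rot: [0.01, 1.0, -0.003, -0.005]
force: [0.1, -0.2, 0.1]
width: 0.0001
```

```bash
python3 -c "
from h import *
go(rack(-.05,.137,.108),np.pi/2+a)"
```

```text
t 4.15 tcp [0.561  0.2424 0.1056] F [ 0.0889 -0.2071  0.0667] w 0.0001 yang 1.5516 tilt -0.9999250092433217
delta mm tool now: [26.4249 -0.3323 -2.1157]
turn tool z: 0.0036198491718915093
delta after turn: [26.4235 -0.428  -2.1157]
```

Emit:
{"method": "send_rows", "body": {"steps": [[[0,5,0,0,0],[0,5,0,0,0],[0,5,0,-1,0],[0,5,0,-1,0],[0,5,0,-1,0]]]}}

```text
t: 4.65
tcp_pos: [0.5329, 0.2432, 0.1102]
ee_rot: [0.009, 1.0, -0.003, -0.005]
force: [0.6, 0.3, -0.4]
width: 0.0002
```

```bash
python3 - <<'E'
from h import *
go(rack(-.05,.137,.108),np.pi/2+a)
im,d=eyes.camera("wrist");cv2.imwrite("pics/w2.png",im)
E
```

```text
t 4.65 tcp [0.5329 0.2432 0.1102] F [ 0.6108  0.317  -0.4266] w 0.0002 yang 1.5523 tilt -0.999933661001847
delta mm tool now: [-1.7904 -0.5746  2.2292]
turn tool z: 0.004272828733372425
delta after turn: [-1.7928 -0.567   2.2292]
```

View pics/w2.png

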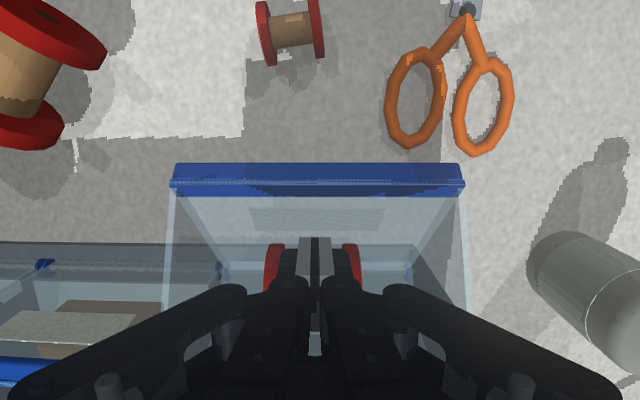

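The bin has fallen out onto its stop: its rim is at v=163–195, well ahead of the fingers. I'll raise straight up, then look again.

Emit:
{"method": "send_rows", "body": {"steps": [[[0,0,0,-20,0],[0,0,0,-25,0],[0.8,0,0,-25,0],[0.8,0,0,0,0],[0.8,0,0,0,0]]]}}

```text
t: 5.2
tcp_pos: [0.5312, 0.2433, 0.1811]
ee_rot: [0.009, 1.0, -0.004, -0.007]
force: [0.0, -0.0, 0.3]
width: 0.0432
```

```bash
python3 - <<'E'
from h import *
go(rack(-.02,.136,.17),np.pi/2+a)
i=eyes.camera_info("wrist");im,d=eyes.camera("wrist");cv2.imwrite("pics/w3.png",im)
np.save("pics/w3.npy",d);np.save("pics/w3i.npy",i)
im,d=eyes.camera("top");cv2.imwrite("pics/t3c.png",cv2.resize(im[110:210,195:295],(600,600),interpolation=cv2.INTER_CUBIC))
E
```

```text
t 5.2 tcp [0.5312 0.2433 0.1811] F [ 0.0006 -0.0445  0.3019] w 0.0432 yang 1.5526 tilt -0.9998825932076627
delta mm tool now: [-33.5916  -1.6801  10.7043]
turn tool z: 0.004627684385406727
delta after turn: [-33.5991  -1.5246  10.7043]
```

View pics/w3.png

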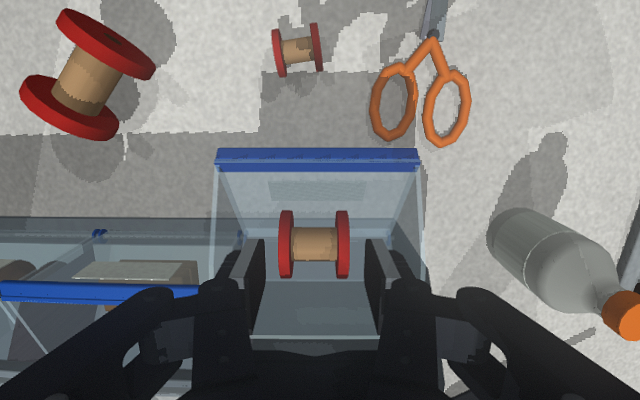

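View pics/t3c.png

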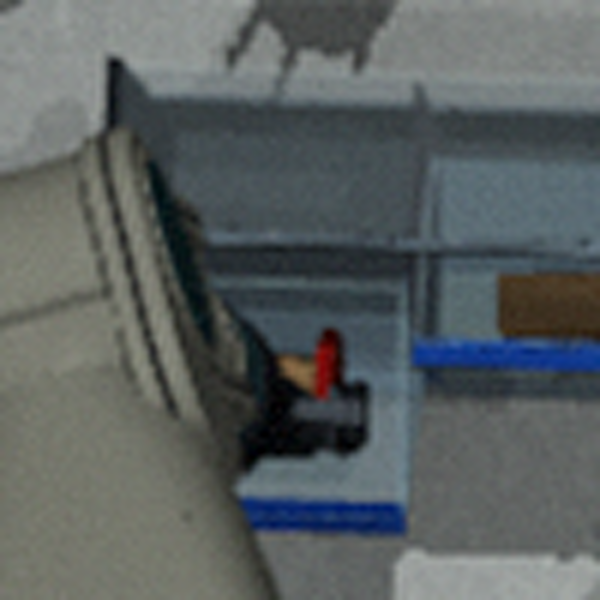

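The wrist picture shows the bin out with the bobbin lying in its corner. Its flange tops span u=279–350 and v=210–278, centred on about (314.5,244).

```bash
python3 - <<'E'
from h import *
i=np.load("pics/w3i.npy",allow_pickle=True).item();d=np.load("pics/w3.npy")
print(d[244,286],d[244,343],d[244,314],d[160,300])
for p,z in [((314.5,244),.08),((279,240),.09),((350,240),.09),((215,150),.104),((418,150),.104)]:
    P=w("wrist",p,z,i);print(P,(P-O)@RX,(P-O)@RY)
# depth based points
T=i["world_from_camera"]
def dp(u,v):
    n=cv2.undistortPoints(np.array([[[u,v]]],float),i["intrinsics"],i["dist_coeffs"])[0,0]
    P=T[:3,:3]@(np.array([n[0],n[1],1])*d[v,u])+T[:3,3];return P,(P-O)@RX,(P-O)@RY
for p in [(314,244),(284,244),(345,244),(286,215),(286,270),(300,155),(300,185)]: print(p,dp(*p))
E
```

```text
0.24368222 0.24349518 0.25620663 0.22578436
[0.5682 0.2419 0.08  ] -0.01641888528481435 0.1370835798550741
[0.5606 0.2168 0.09  ] -0.023432049719899976 0.11176809445144778
[0.5614 0.2674 0.09  ] -0.023807579330890172 0.16243471183582392
[0.4938 0.1806 0.104 ] -0.08946066283709167 0.07406513271451841
[0.496  0.3086 0.104 ] -0.09016368430363583 0.20205124130341892
(314, 244) (array([0.5654, 0.2417, 0.0867]), np.float64(-0.019218938178173443), np.float64(0.13675570721396021))
(284, 244) (array([0.5606, 0.221 , 0.0976]), np.float64(-0.02354559729755441), np.float64(0.11602896571208732))
(345, 244) (array([0.5611, 0.2633, 0.098 ]), np.float64(-0.024030883908708365), np.float64(0.15825563848530672))
(286, 215) (array([0.5453, 0.2215, 0.0796]), np.float64(-0.03885385352647843), np.float64(0.1161520552988802))
(286, 270) (array([0.5812, 0.2215, 0.096 ]), np.float64(-0.0029436059107535465), np.float64(0.11692281000811483))
(300, 155) (array([0.4989, 0.2339, 0.0977]), np.float64(-0.08555402801855329), np.float64(0.12750491038591566))
(300, 185) (array([0.5216, 0.2327, 0.0856]), np.float64(-0.06279990411171629), np.float64(0.126811075633829))
```

Emit:
{"method": "send_rows", "body": {"steps": [[[0.8,-15,-1,0,0],[0.8,-12,0,0,0],[0.8,0,0,0,0],[0.8,0,0,0,0],[0.8,0,0,0,0]]]}}

```text
t: 5.8
tcp_pos: [0.5593, 0.2407, 0.1758]
ee_rot: [0.009, 1.0, -0.005, -0.01]
force: [-0.9, 0.4, -0.0]
width: 0.0684
```

```bash
python3 -c "
from h import *
go(rack(-.02,.137,.07),np.pi/2+a)"
```

```text
t 5.8 tcp [0.5593 0.2407 0.1758] F [-0.9313  0.4094 -0.0176] w 0.0684 yang 1.5519 tilt -0.9997505081845618
delta mm tool now: [ -7.4526   2.4273 105.6046]
turn tool z: 0.003932784770137143
delta after turn: [ -7.443    2.4566 105.6046]
```

Emit:
{"method": "send_rows", "body": {"steps": [[[0.8,-6,2,0,0],[0.8,0,0,20,0],[0.8,0,0,20,0],[0.8,0,0,10,0],[0.8,0,0,0,0]]]}}

```text
t: 6.3
tcp_pos: [0.566, 0.243, 0.1252]
ee_rot: [0.009, 1.0, -0.004, -0.009]
force: [-0.4, 0.1, 0.4]
width: 0.0681
```

```bash
python3 -c "
from h import *
go(rack(-.02,.137,.07),np.pi/2+a)"
```

```text
t 6.3 tcp [0.566  0.243  0.1252] F [-0.4141  0.0987  0.3698] w 0.0681 yang 1.5524 tilt -0.9998099439990664
delta mm tool now: [ 0.4344 -0.642  55.2066]
turn tool z: 0.004436710032944102
delta after turn: [ 0.4315 -0.644  55.2066]
```

Emit:
{"method": "send_rows", "body": {"steps": [[[0.8,0,0,15,0],[0.8,0,0,15,0],[0.8,0,0,10,0],[0.8,0,0,7,0],[0.8,0,0,0,0]]]}}

```text
t: 6.8
tcp_pos: [0.5682, 0.2436, 0.0786]
ee_rot: [0.009, 1.0, -0.003, -0.006]
force: [-0.4, -0.6, 4.4]
width: 0.0685
```

```bash
python3 -c "
from h import *
go(rack(-.02,.137,.07),np.pi/2+a)
im,d=eyes.camera('wrist');cv2.imwrite('pics/w4.png',im)"
```

```text
t 6.8 tcp [0.5682 0.2436 0.0786] F [-0.4464 -0.6126  4.4472] w 0.0685 yang 1.5526 tilt -0.9999149864164227
delta mm tool now: [ 3.4611 -1.7111  8.6738]
turn tool z: 0.0045713982022506094
delta after turn: [ 3.4533 -1.727   8.6738]
```

View pics/w4.png

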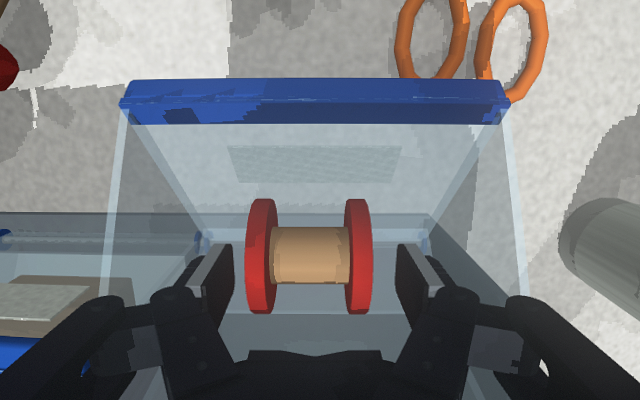

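There is 4 N of upward force, so the palm is probably touching the bin's back rim. I'll raise a little and move forward 10 mm.

Emit:
{"method": "send_rows", "body": {"steps": [[[0.8,0,0,-8,0],[0.8,10,-1,0,0],[0.8,0,0,0,0],[0.8,0,0,0,0],[0.8,0,0,0,0]]]}}

```text
t: 7.35
tcp_pos: [0.5575, 0.2431, 0.0881]
ee_rot: [0.009, 1.0, -0.003, -0.005]
force: [0.7, -0.0, 0.6]
width: 0.068
```

```bash
python3 -c "
from h import *
go(rack(-.027,.137,.07),np.pi/2+a)"
```

```text
t 7.35 tcp [0.5575 0.2431 0.0881] F [ 0.7127 -0.0075  0.6235] w 0.068 yang 1.5528 tilt -0.9999311517269407
delta mm tool now: [-0.3099 -0.8851 18.067 ]
turn tool z: 0.004760195520832733
delta after turn: [-0.3141 -0.8836 18.067 ]
```

Emit:
{"method": "send_rows", "body": {"steps": [[[0.8,0,-1,6,0],[0.8,0,0,6,0],[0.8,0,0,4,0],[0.8,0,0,0,0],[0.8,0,0,0,0]]]}}

```text
t: 7.85
tcp_pos: [0.5626, 0.2427, 0.0776]
ee_rot: [0.009, 1.0, -0.003, 0.001]
force: [-0.3, 0.0, -0.5]
width: 0.0685
```

```bash
python3 -c "
from h import *
go(rack(-.025,.137,.07),np.pi/2+a)
im,d=eyes.camera('wrist');cv2.imwrite('pics/w5.png',im)"
```

```text
t 7.85 tcp [0.5626 0.2427 0.0776] F [-0.2811  0.0183 -0.5305] w 0.0685 yang 1.5523 tilt -0.9999785882646345
delta mm tool now: [ 3.0139 -0.6906  7.5962]
turn tool z: 0.00425618858229293
delta after turn: [ 3.0109 -0.7035  7.5962]
```

View pics/w5.png

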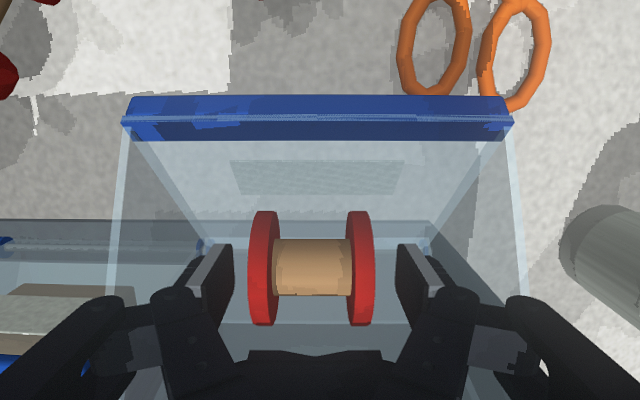

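Emit:
{"method": "send_rows", "body": {"steps": [[[0.8,5,-1,0,0],[0.8,0,0,5,0],[0.8,0,0,0,0],[0.8,0,0,0,0],[0.8,0,0,0,0]]]}}

```text
t: 8.4
tcp_pos: [0.5594, 0.2428, 0.0766]
ee_rot: [0.01, 1.0, -0.002, 0.004]
force: [1.0, 0.4, 2.4]
width: 0.0682
```

```bash
python3 -c "
from h import *
go(rack(-.025,.137,.07),np.pi/2+a)"
```

```text
t 8.4 tcp [0.5594 0.2428 0.0766] F [0.986  0.3691 2.3897] w 0.0682 yang 1.5516 tilt -0.999959914454181
delta mm tool now: [-0.1612 -0.7756  6.6271]
turn tool z: 0.0036305267747651637
delta after turn: [-0.1641 -0.775   6.6271]
```

Emit:
{"method": "send_rows", "body": {"steps": [[[0.69,-4,-1,-3,0],[0.69,0,0,0,0],[0.69,0,0,6,0],[0.69,0,0,2,0],[0.69,0,0,0,0]]]}}

```text
t: 8.9
tcp_pos: [0.5621, 0.2428, 0.0689]
ee_rot: [0.009, 1.0, -0.001, 0.002]
force: [0.2, 1.6, 0.7]
width: 0.0592
```

```bash
python3 -c "
from h import *
go(rack(-.02,.137,.07),np.pi/2+a)
im,d=eyes.camera('wrist');cv2.imwrite('pics/w6.png',im)"
```

```text
t 8.9 tcp [0.5621 0.2428 0.0689] F [0.1734 1.6241 0.6835] w 0.0592 yang 1.5526 tilt -0.9999912630454288
delta mm tool now: [-2.5447 -0.7895 -1.091 ]
turn tool z: 0.004605307725197294
delta after turn: [-2.5483 -0.7777 -1.091 ]
```

View pics/w6.png

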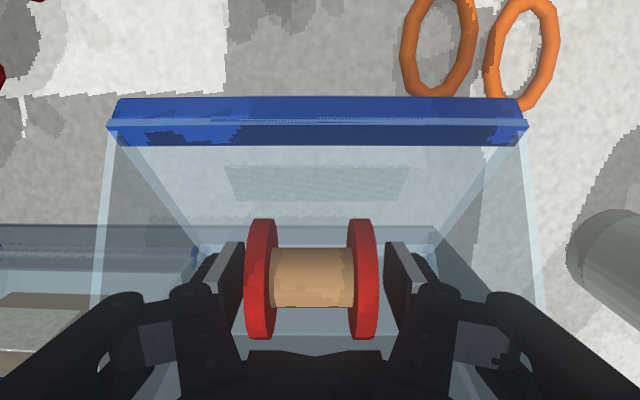

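Now the TCP is at 69 mm with low force and the pads straddle the flanges. I'll close on the bobbin.

Emit:
{"method": "send_rows", "body": {"steps": [[[0.3,0,0,0,0],[0.3,0,0,0,0],[0.3,0,0,0,0],[0.3,0,0,0,0],[0.3,0,0,0,0]]], "grip_force": 40}}

```text
t: 9.45
tcp_pos: [0.5617, 0.2422, 0.0688]
ee_rot: [0.009, 1.0, -0.001, 0.001]
force: [1.4, 1.3, 0.5]
width: 0.0494
```

```bash
python3 -c "
from h import *
go(rack(-.02,.137,.07),np.pi/2+a)"
```

```text
t 9.45 tcp [0.5617 0.2422 0.0688] F [1.3744 1.3389 0.4783] w 0.0494 yang 1.5522 tilt -0.999992260091545
delta mm tool now: [-2.9118 -0.2754 -1.2205]
turn tool z: 0.00419570473959574
delta after turn: [-2.913  -0.2632 -1.2205]
```

Emit:
{"method": "send_rows", "body": {"steps": [[[0.3,0,0,-10,0],[0.3,0,0,-15,0],[0.3,0,0,-25,0],[0.3,0,0,-30,0],[0.3,0,0,-30,0]]]}}

```text
t: 9.95
tcp_pos: [0.5552, 0.2387, 0.1767]
ee_rot: [0.01, 1.0, -0.007, -0.007]
force: [0.7, 0.9, 0.2]
width: 0.0491
```

```bash
python3 - <<'E'
from h import *
i=eyes.camera_info("wrist")
go(np.array([0.4926,-0.3339,.20]),np.arctan2(.977,.211))
im,d=eyes.camera('wrist');cv2.imwrite('pics/w7.png',im);np.save("pics/w7.npy",d)
np.save("pics/w7i.npy",i)
E
```

```text
t 9.95 tcp [0.5552 0.2387 0.1767] F [0.745  0.9145 0.162 ] w 0.0491 yang 1.5507 tilt -0.9998250950082006
delta mm tool now: [  51.2898 -574.0076  -15.0483]
turn tool z: 0.19256526705192067
delta after turn: [ -59.5102 -573.2136  -15.0483]
```

View pics/w7.png

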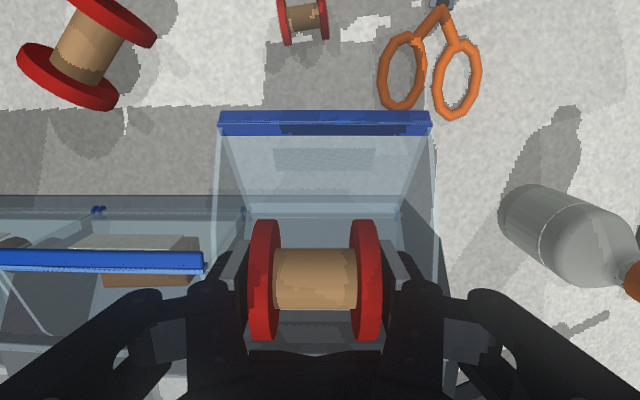

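The bobbin is held between the pads and the bin stays out. Next I'll measure where it sits in the tool frame.

```bash
python3 - <<'E'
from h import *
from scipy.optimize import least_squares
i=np.load("pics/w7i.npy",allow_pickle=True).item();d=np.load("pics/w7.npy");im=cv2.imread("pics/w7.png").astype(int)
o=r.get_obs();R=Ro.from_quat(o["ee_rot"]).as_matrix();T=i["world_from_camera"]
m=(im[...,2]>110)&(im[...,1]<60)&(im[...,0]<60);m[:215]=0;m[345:]=0;m[:,:240]=0;m[:,390:]=0
m=cv2.erode(m.astype(np.uint8),np.ones((3,3)))>0
v,u=np.nonzero(m);n=cv2.undistortPoints(np.stack([u,v],1)[:,None].astype(float),i["intrinsics"],i["dist_coeffs"])[:,0]
Pc=np.c_[n,np.ones(len(n))]*d[v,u][:,None];P=(Pc@T[:3,:3].T+T[:3,3]-o["tcp_pos"])@R
print(len(P),P.min(0),P.max(0))
# outermost by radius: fit circle r=26 in (x,z), points on rim near surface: use |y| between 21..26
f=least_squares(lambda c:np.hypot(P[:,0]-c[0],P[:,2]-c[1])-.026,[0,-.004],loss="soft_l1",f_scale=.001)
print(f.x*1000,np.abs(f.fun).mean()*1000,(P[:,1].min()+P[:,1].max())/2)
E
```

```text
3178 [-0.0227 -0.0256 -0.1379] [ 0.069   0.0232 -0.0099]
[-5.4819  1.7317] 1.0677260342439856 -0.0011942729182043317
```

Emit:
{"method": "send_rows", "body": {"steps": [[[0.3,15,0,-20,0],[0.3,15,-20,-20,0],[0.3,0,-40,-10,0],[0.3,0,-45,0,0],[0.3,0,-45,0,0]]]}}

```text
t: 10.5
tcp_pos: [0.5262, 0.0903, 0.2421]
ee_rot: [0.006, 1.0, -0.006, 0.002]
force: [0.4, -0.2, 0.0]
width: 0.0492
```

Emit:
{"method": "send_rows", "body": {"steps": [[[0.3,0,-45,0,0.04],[0.3,0,-45,0,0.04],[0.3,0,-45,0,0.04],[0.3,0,-45,0,0.04],[0.3,0,-45,0,0.03]]]}}

```text
t: 11.0
tcp_pos: [0.5021, -0.1432, 0.2481]
ee_rot: [0.104, 0.995, -0.008, 0.004]
force: [0.8, 0.5, -0.5]
width: 0.0491
```

```bash
python3 -c "
from h import *
go(np.array([0.4874,-0.3317,.20]),np.arctan2(.977,.211))"
```

```text
t 11.0 tcp [ 0.5021 -0.1432  0.2481] F [ 0.8393  0.4518 -0.5248] w 0.0491 yang 1.3622 tilt -0.9998424721377527
delta mm tool now: [ -24.1984 -186.6884   51.1971]
turn tool z: 0.00407286207932378
delta after turn: [ -24.9586 -186.5883   51.1971]
```

Emit:
{"method": "send_rows", "body": {"steps": [[[0.3,-5,-40,0,0],[0.3,-5,-40,0,0],[0.3,-5,-35,5,0],[0.3,0,-15,5,0],[0.3,0,0,0,0]]]}}

```text
t: 11.5
tcp_pos: [0.4845, -0.285, 0.2419]
ee_rot: [0.109, 0.994, -0.01, 0.003]
force: [0.3, -0.6, -0.5]
width: 0.0492
```

```bash
python3 - <<'E'
from h import *
i=eyes.camera_info("wrist")
go(np.array([0.4874,-0.3317,.20]),np.arctan2(.977,.211))
im,d=eyes.camera('wrist');cv2.imwrite('pics/w8.png',im);np.save("pics/w8.npy",d)
np.save("pics/w8i.npy",i)
E
```

```text
t 11.5 tcp [ 0.4845 -0.285   0.2419] F [ 0.2736 -0.5704 -0.5159] w 0.0492 yang 1.352 tilt -0.9997700576091495
delta mm tool now: [-12.592  -44.1719  42.9089]
turn tool z: -0.006105153130131047
delta after turn: [-12.3221 -44.248   42.9089]
```

View pics/w8.png

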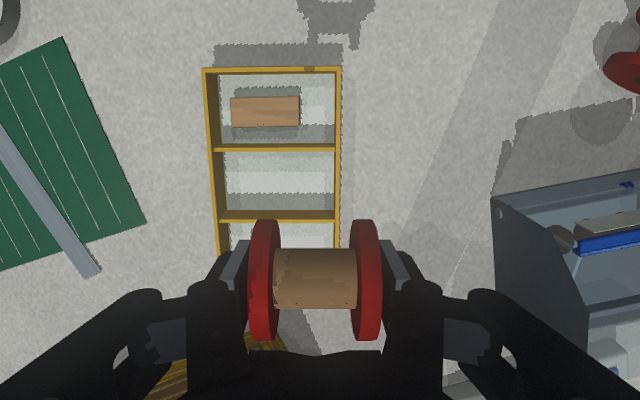

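```bash
python3 - <<'E'
import cv2
im=cv2.imread("pics/w8.png");cv2.imwrite("pics/w8c.png",cv2.resize(im[55:265,190:350],None,fx=4,fy=2.8,interpolation=cv2.INTER_CUBIC))
E
```

```text
(no output)
```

View pics/w8c.png

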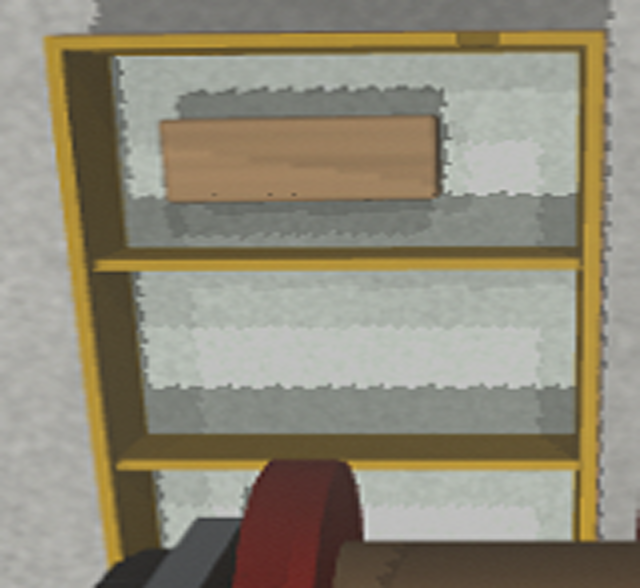

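```bash
python3 - <<'E'
from h import *
i=np.load("pics/w8i.npy",allow_pickle=True).item()
Q=[w("wrist",p,.042,i)[:2] for p in [(213.75,149.5),(335,149),(219.5,221.2),(335,220.7)]]
for q in Q:print(q)
print("center",np.mean(Q,0),"lens",np.linalg.norm(Q[0]-Q[1]),np.linalg.norm(Q[2]-Q[0]),np.linalg.norm(Q[3]-Q[1]))
e=(Q[1]-Q[0]+Q[3]-Q[2]);print("y angle",np.arctan2(e[1],e[0]))
E
```

```text
[ 0.4462 -0.3818]
[ 0.4714 -0.2654]
[ 0.5193 -0.3978]
[ 0.5439 -0.2804]
center [ 0.4952 -0.3314] lens 0.11908793834168634 0.07490489443590784 0.07401092865747343
y angle 1.3607530624175124
```

Emit:
{"method": "send_rows", "body": {"steps": [[[0.3,-8,-25,0,0],[0.3,-4,-20,0,0],[0.3,0,0,20,0],[0.3,0,0,20,0],[0.3,0,0,0,0]]]}}

```text
t: 12.05
tcp_pos: [0.4881, -0.328, 0.2041]
ee_rot: [0.106, 0.994, -0.009, 0.003]
force: [-1.0, 0.1, -0.4]
width: 0.0492
```

```bash
python3 -c "
from h import *
go(np.array([0.4888,-0.3305,.10]),1.358)"
```

```text
t 12.05 tcp [ 0.4881 -0.328   0.2041] F [-1.0358  0.1211 -0.3732] w 0.0492 yang 1.3593 tilt -0.999808561390446
delta mm tool now: [ -0.2692  -0.4481 104.1735]
turn tool z: 0.0013134494328883584
delta after turn: [ -0.2698  -0.4477 104.1735]
```

Emit:
{"method": "send_rows", "body": {"steps": [[[0.3,0,0,25,0],[0.3,0,0,25,0],[0.3,0,0,25,0],[0.3,0,0,15,0],[0.3,0,0,0,0]]]}}

```text
t: 12.55
tcp_pos: [0.4921, -0.3278, 0.1174]
ee_rot: [0.103, 0.995, -0.01, 0.006]
force: [-0.4, 0.1, -1.6]
width: 0.0491
```

```bash
python3 - <<'E'
from h import *
go(np.array([0.4888,-0.3305,.04]),1.358)
im,d=eyes.camera('wrist');cv2.imwrite('pics/w9.png',im)
E
```

```text
t 12.55 tcp [ 0.4921 -0.3278  0.1174] F [-0.3638  0.1049 -1.6048] w 0.0491 yang 1.3649 tilt -0.9997331518063494
delta mm tool now: [ 3.7044 -1.9131 77.4068]
turn tool z: 0.006859160020405541
delta after turn: [ 3.6912 -1.9385 77.4068]
```

View pics/w9.png

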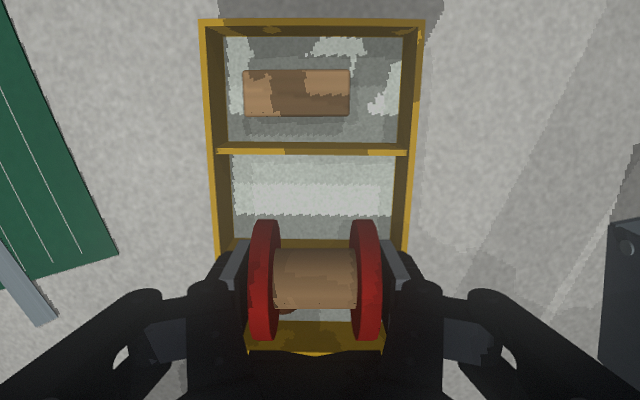

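Emit:
{"method": "send_rows", "body": {"steps": [[[0.3,4,-2,10,0],[0.3,0,0,15,0],[0.3,0,0,15,0],[0.3,0,0,0,0],[0.3,0,0,0,0]]]}}

```text
t: 13.1
tcp_pos: [0.4924, -0.3329, 0.084]
ee_rot: [0.102, 0.995, -0.014, 0.011]
force: [0.2, -0.5, -0.5]
width: 0.0493
```

```bash
python3 - <<'E'
from h import *
go(np.array([0.4888,-0.3305,.034]),1.358)
i=eyes.camera_info("wrist")
im,d=eyes.camera('wrist');cv2.imwrite('pics/w10.png',im)
np.save("pics/w10i.npy",i);np.save("pics/w10.npy",d)
E
```

```text
t 13.1 tcp [ 0.4924 -0.3329  0.084 ] F [ 0.1821 -0.4732 -0.4555] w 0.0493 yang 1.3664 tilt -0.9993884398488938
delta mm tool now: [ 5.1969  2.8218 49.7938]
turn tool z: 0.008427369275615604
delta after turn: [ 5.2205  2.7779 49.7938]
```

View pics/w10.png

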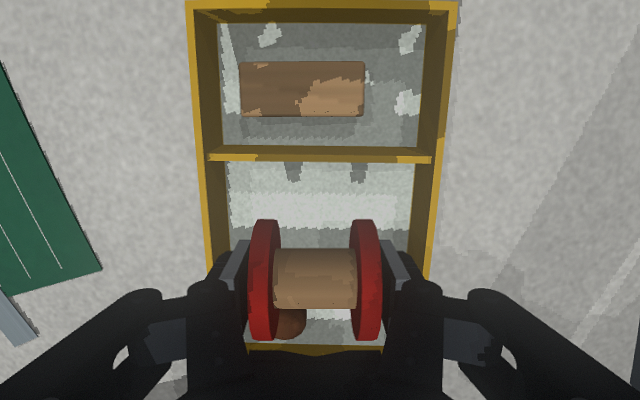

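```bash
cat > chk.py <<'E'
from h import *
import sys
from scipy.optimize import least_squares
def chk(k,div):
    i=np.load(f"pics/{k}i.npy",allow_pickle=True).item();d=np.load(f"pics/{k}.npy");im=cv2.imread(f"pics/{k}.png").astype(int)
    T=i["world_from_camera"]
    m=(im[...,2]>90)&(im[...,1]<60)&(im[...,0]<60);m[:215]=0;m[345:]=0;m[:,:240]=0;m[:,390:]=0
    m=cv2.erode(m.astype(np.uint8),np.ones((3,3)))>0
    v,u=np.nonzero(m);n=cv2.undistortPoints(np.stack([u,v],1)[:,None].astype(float),i["intrinsics"],i["dist_coeffs"])[:,0]
    P=(np.c_[n,np.ones(len(n))]*d[v,u][:,None])@T[:3,:3].T+T[:3,3]
    th=1.359;ty=np.array([np.cos(th),np.sin(th)]);tx=np.array([np.sin(th),-np.cos(th)])
    px,py,pz=P[:,:2]@tx,P[:,:2]@ty,P[:,2]
    f=least_squares(lambda c:np.hypot(px-c[0],pz-c[1])-.026,[np.median(px),pz.max()-.026],loss="soft_l1",f_scale=.001)
    c=np.array([.494,-.3327])
    print("bobbin tray-rel (est centre) x,y mm",(f.x[0]-c@tx)*1000,((py.min()+py.max())/2-c@ty)*1000,"z",f.x[1],"res",np.abs(f.fun).mean())
    for p in div:
        q=w("wrist",p,.042,i)[:2];print("div",p,((q-c)@tx)*1000,((q-c)@ty)*1000)
E
python3 -c "
from chk import *
chk('w10',[(208,157),(430,160)])"
```

```text
bobbin tray-rel (est centre) x,y mm 7.175718856654911 0.07584104442917572 z 0.08871955234232833 res 0.0007960575951045667
div (208, 157) -36.68445332590539 -58.481728121722966
div (430, 160) -36.494223587536204 59.17719208846082
```

Emit:
{"method": "send_rows", "body": {"steps": [[[0.3,6,0,0,0],[0.3,0,0,0,0],[0.3,0,0,12,0],[0.3,0,0,0,0],[0.3,0,0,0,0]]]}}

```text
t: 13.65
tcp_pos: [0.4875, -0.3332, 0.0739]
ee_rot: [0.102, 0.995, -0.015, 0.013]
force: [-0.2, -0.5, 0.2]
width: 0.049
```

```bash
python3 - <<'E'
from chk import *
go(np.array([0.4888,-0.3305,.026]),1.358)
i=eyes.camera_info("wrist")
im,d=eyes.camera('wrist');cv2.imwrite('pics/w11.png',im)
np.save("pics/w11i.npy",i);np.save("pics/w11.npy",d)
chk('w11',[])
E
```

```text
t 13.65 tcp [ 0.4875 -0.3332  0.0739] F [-0.2331 -0.5291  0.1515] w 0.049 yang 1.3662 tilt -0.9992141665179809
delta mm tool now: [ 0.6772  4.2004 47.7747]
turn tool z: 0.008229595235623943
delta after turn: [ 0.7117  4.1947 47.7747]
bobbin tray-rel (est centre) x,y mm 2.5500843872295897 -1.159406448809075 z 0.0786928494208238 res 0.0012319187490422389
```

View pics/w11.png

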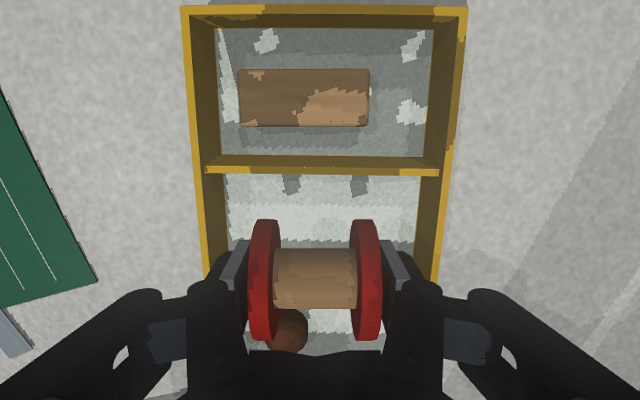

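Emit:
{"method": "send_rows", "body": {"steps": [[[0.3,1,0,12,0],[0.3,1,0,10,0],[0.3,0,0,8,0],[0.3,0,0,0,0],[0.3,0,0,0,0]]]}}

```text
t: 14.2
tcp_pos: [0.4851, -0.3329, 0.0396]
ee_rot: [0.102, 0.995, -0.014, 0.012]
force: [-0.5, 0.0, 0.3]
width: 0.0493
```

```bash
python3 - <<'E'
from chk import *
go(np.array([0.4868,-0.3305,.026]),1.358)
i=eyes.camera_info("wrist")
im,d=eyes.camera('wrist');cv2.imwrite('pics/w12.png',im)
np.save("pics/w12i.npy",i);np.save("pics/w12.npy",d)
chk('w12',[])
E
```

```text
t 14.2 tcp [ 0.4851 -0.3329  0.0396] F [-0.5111  0.0044  0.283 ] w 0.0493 yang 1.3664 tilt -0.9993354751626475
delta mm tool now: [-0.8045  3.0177 13.5638]
turn tool z: 0.008409077583626967
delta after turn: [-0.7791  3.0244 13.5638]
bobbin tray-rel (est centre) x,y mm 0.20655000434377513 -1.4072998540572423 z 0.044444919262599386 res 0.0010071716910169664
```

View pics/w12.png

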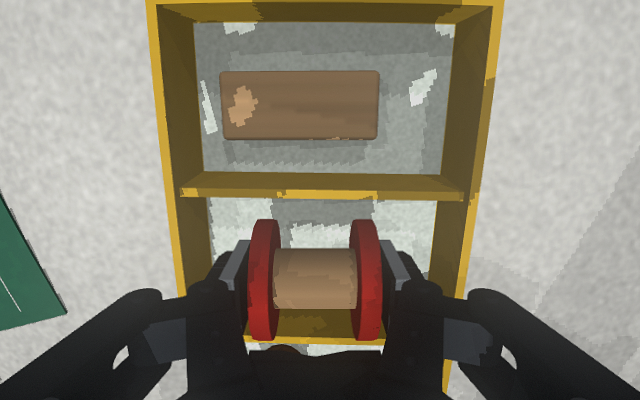

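Emit:
{"method": "send_rows", "body": {"steps": [[[0.3,0,0,7,0],[0.3,0,0,3,0],[0.3,0,0,2,0],[0.3,0,0,0,0],[0.3,0,0,0,0]]]}}

```text
t: 14.75
tcp_pos: [0.486, -0.3337, 0.0274]
ee_rot: [0.102, 0.995, -0.014, 0.012]
force: [0.4, -0.1, 0.2]
width: 0.0495
```

```bash
python3 - <<'E'
from chk import *
go(np.array([0.4868,-0.3305,.026]),1.358)
i=eyes.camera_info("wrist")
im,d=eyes.camera('wrist');cv2.imwrite('pics/w13.png',im)
np.save("pics/w13i.npy",i);np.save("pics/w13.npy",d)
chk('w13',[])
E
```

```text
t 14.75 tcp [ 0.486  -0.3337  0.0274] F [ 0.3919 -0.1033  0.2105] w 0.0495 yang 1.3665 tilt -0.9992781618636472
delta mm tool now: [-0.0758  3.3616  1.3544]
turn tool z: 0.008466259397549525
delta after turn: [-0.0473  3.3621  1.3544]
bobbin tray-rel (est centre) x,y mm 1.252689973849197 -2.044362611758832 z 0.03224697389902809 res 0.0011025969735799612
```

Emit:
{"method": "send_rows", "body": {"steps": [[[0.3,0,0,2,0],[0.3,0,0,0,0],[0.3,0,0,1,0],[0.3,0,0,0,0],[0.3,0,0,0,0]]]}}

```text
t: 15.3
tcp_pos: [0.487, -0.3345, 0.0264]
ee_rot: [0.102, 0.995, -0.015, 0.013]
force: [-0.5, -0.4, 0.5]
width: 0.049
```

Emit:
{"method": "send_rows", "body": {"steps": [[[0.3,0,0,2,0],[0.3,0,0,2,0],[0.3,0,0,0,0],[0.3,0,0,0,0],[0.3,0,0,0,0]]]}}

```text
t: 15.8
tcp_pos: [0.4875, -0.3349, 0.0266]
ee_rot: [0.101, 0.995, -0.015, 0.014]
force: [0.3, 0.6, -1.0]
width: 0.0494
```

Emit:
{"method": "send_rows", "body": {"steps": [[[0.3,0,0,3,0],[0.3,0,0,3,0],[0.3,0,0,3,0],[0.3,0,0,3,0],[0.3,0,0,3,0]]]}}

```text
t: 16.3
tcp_pos: [0.4878, -0.3352, 0.026]
ee_rot: [0.1, 0.995, -0.014, 0.013]
force: [-7.1, 4.0, 23.7]
width: 0.0495
```

```bash
python3 - <<'E'
from chk import *
go(np.array([0.4868,-0.3305,.026]),1.358)
i=eyes.camera_info("wrist")
im,d=eyes.camera('wrist');cv2.imwrite('pics/w14.png',im)
np.save("pics/w14i.npy",i);np.save("pics/w14.npy",d)
chk('w14',[])
E
```

```text
t 16.3 tcp [ 0.4878 -0.3352  0.026 ] F [-7.0909  4.0182 23.7266] w 0.0495 yang 1.3702 tilt -0.9992324490381382
delta mm tool now: [ 1.9222  4.4117 -0.186 ]
turn tool z: 0.012153231286896826
delta after turn: [ 1.9756  4.388  -0.186 ]
bobbin tray-rel (est centre) x,y mm 3.2725659429186926 -3.144158630762367 z 0.030882716504335092 res 0.0009601181293654327
```

View pics/w14.png

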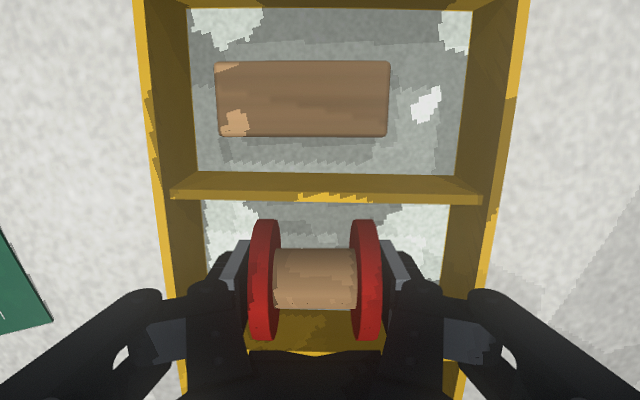

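The bobbin is on the floor, with contact confirmed. I'll relieve the pressure and release.

Emit:
{"method": "send_rows", "body": {"steps": [[[0.3,0,0,-1,0],[0.3,0,0,0,0],[0.62,0,0,0,0],[0.75,0,0,0,0],[0.75,0,0,0,0]]]}}

```text
t: 16.85
tcp_pos: [0.4877, -0.3351, 0.0263]
ee_rot: [0.1, 0.995, -0.014, 0.013]
force: [-0.8, 0.2, -0.1]
width: 0.0638
```

Emit:
{"method": "send_rows", "body": {"steps": [[[0.75,0,0,0,0],[0.75,0,0,-10,0],[0.75,0,0,-25,0],[0.75,0,0,-30,0],[0.75,0,0,-30,0]]]}}

```text
t: 17.35
tcp_pos: [0.4813, -0.3287, 0.1187]
ee_rot: [0.1, 0.995, -0.01, 0.007]
force: [-0.0, -0.5, 1.0]
width: 0.0642
```

```bash
python3 - <<'E'
from chk import *
go(rack(-.15,.136,.25),np.pi/2+a)
im,d=eyes.camera('wrist');cv2.imwrite('pics/w15.png',im)
E
```

```text
t 17.35 tcp [ 0.4813 -0.3287  0.1187] F [-0.0127 -0.5021  1.0307] w 0.0642 yang 1.3702 tilt -0.99967735235514
delta mm tool now: [ 157.4313  549.202  -144.4909]
turn tool z: -0.17779825099452218
delta after turn: [  57.816   568.3878 -144.4909]
```

View pics/w15.png

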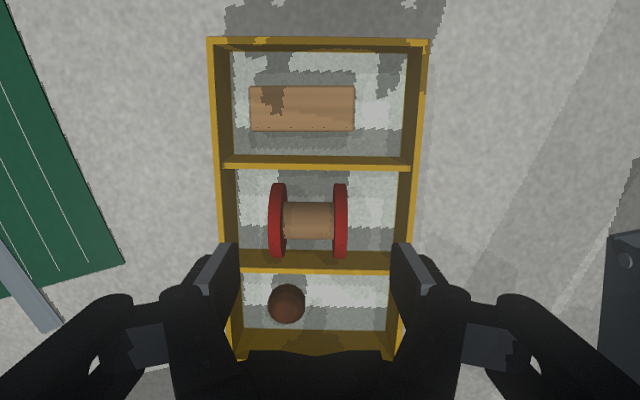

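The bobbin is lying in the middle compartment at (308,220) between the dividers, and the foot and block look unmoved. Next I'll go back to shut the bin.

Emit:
{"method": "send_rows", "body": {"steps": [[[0,0,0,-40,0],[0,0,0,-45,0],[0,10,25,-30,0],[0,10,40,0,0],[0,10,45,0,0]]]}}

```text
t: 17.9
tcp_pos: [0.4774, -0.2176, 0.2476]
ee_rot: [0.104, 0.994, -0.016, 0.017]
force: [0.7, 0.2, -0.1]
width: 0.0002
```

Emit:
{"method": "send_rows", "body": {"steps": [[[0,10,45,0,-0.04],[0,10,45,0,-0.04],[0,5,45,0,-0.04],[0,5,45,0,-0.04],[0,5,45,0,-0.02]]]}}

```text
t: 18.4
tcp_pos: [0.4716, 0.0174, 0.2441]
ee_rot: [0.013, 1.0, -0.019, 0.021]
force: [0.2, 0.4, -0.5]
width: 0.0003
```

```bash
python3 -c "
from h import *
go(rack(-.14,.136,.2),np.pi/2+a)"
```

```text
t 18.4 tcp [0.4716 0.0174 0.2441] F [ 0.2238  0.4221 -0.4941] w 0.0003 yang 1.5449 tilt -0.9983775870470926
delta mm tool now: [ 34.3388 227.0132  34.1062]
turn tool z: -0.0031055962157271466
delta after turn: [ 33.6336 227.1188  34.1062]
```

Emit:
{"method": "send_rows", "body": {"steps": [[[0,7,45,0,0],[0,7,45,0,0],[0,7,45,0,0],[0,7,45,0,0],[0,6,30,0,0]]]}}

```text
t: 18.9
tcp_pos: [0.4411, 0.2382, 0.2384]
ee_rot: [0.012, 0.999, -0.018, 0.025]
force: [1.2, -0.3, -0.5]
width: -0.0001
```

Emit:
{"method": "send_rows", "body": {"steps": [[[0,0,0,0,0],[0,0,0,0,0],[0,0,0,0,0],[0,0,0,0,0],[0,0,0,0,0]]]}}

```text
t: 19.4
tcp_pos: [0.4405, 0.2394, 0.2398]
ee_rot: [0.01, 0.999, -0.018, 0.026]
force: [-0.2, -0.3, 0.4]
width: 0.0002
```

```bash
python3 - <<'E'
from h import *
go(rack(-.14,.136,.085),np.pi/2+a)
print(Ro.from_quat(r.get_obs()["ee_rot"]).as_matrix())
im,d=eyes.camera('wrist');cv2.imwrite('pics/w16.png',im)
E
```

```text
t 19.4 tcp [0.4405 0.2394 0.2398] F [-0.2192 -0.3275  0.3586] w 0.0002 yang 1.5503 tilt -0.9980233114896405
delta mm tool now: [  4.016    9.7715 154.5111]
turn tool z: 0.0023102628399698233
delta after turn: [  4.0385   9.7622 154.5111]
[[-0.9985  0.0205  0.0513]
 [ 0.0186  0.9992 -0.0363]
 [-0.052  -0.0352 -0.998 ]]
```

View pics/w16.png

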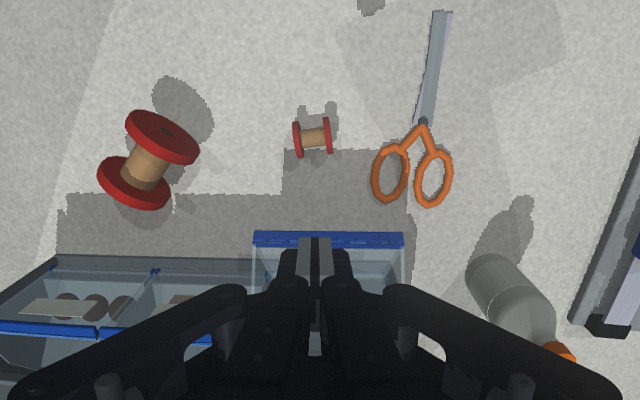

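Emit:
{"method": "send_rows", "body": {"steps": [[[0,3,4,30,0],[0,3,3,40,0],[0,2,3,40,0],[0,0,0,25,0],[0,0,0,0,0]]]}}

```text
t: 19.95
tcp_pos: [0.4444, 0.2425, 0.1036]
ee_rot: [0.014, 0.999, -0.016, 0.03]
force: [-1.0, -1.3, 0.1]
width: 0.0001
```

```bash
python3 - <<'E'
from h import *
go(rack(-.14,.136,.08),np.pi/2+a)
im,d=eyes.camera('wrist');cv2.imwrite('pics/w17.png',im)
E
```

```text
t 19.95 tcp [0.4444 0.2425 0.1036] F [-0.9742 -1.2757  0.1334] w 0.0001 yang 1.5428 tilt -0.997685984882312
delta mm tool now: [ 1.2036  1.8975 23.4877]
turn tool z: -0.005228117376750552
delta after turn: [ 1.1937  1.9038 23.4877]
```

View pics/w17.png

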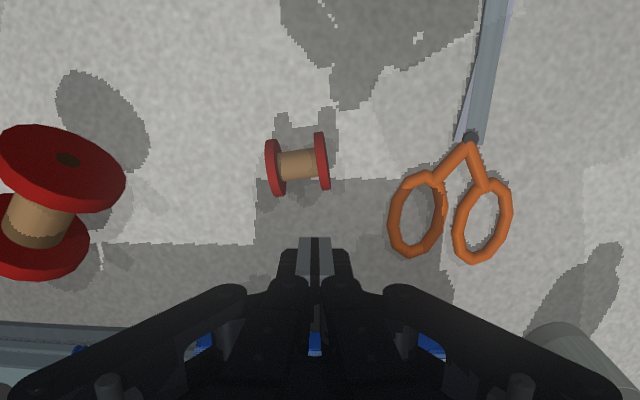

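Emit:
{"method": "send_rows", "body": {"steps": [[[0,2,2,15,0],[0,1,0,10,0],[0,0,0,0,0],[0,0,0,0,0],[0,0,0,0,0]]]}}

```text
t: 20.5
tcp_pos: [0.4502, 0.2455, 0.0867]
ee_rot: [0.015, 0.999, -0.014, 0.036]
force: [0.1, 0.4, -0.0]
width: -0.0001
```

Emit:
{"method": "send_rows", "body": {"steps": [[[0,-10,0,0,0],[0,-10,0,0,0],[0,-8,0,0,0],[0,-8,0,0,0],[0,-8,0,0,0]]]}}

```text
t: 21.0
tcp_pos: [0.4853, 0.2451, 0.0912]
ee_rot: [0.013, 1.0, -0.012, 0.024]
force: [-27.6, 2.8, 24.0]
width: -0.0002
```

```bash
python3 - <<'E'
from h import *
go(rack(-.024,.136,.08),np.pi/2+a)
E
```

```text
t 21.0 tcp [0.4853 0.2451 0.0912] F [-27.5963   2.8079  23.969 ] w -0.0002 yang 1.5445 tilt -0.9986148528738354
delta mm tool now: [-74.7907  -1.8846  14.8348]
turn tool z: -0.003520608835339889
delta after turn: [-74.7836  -2.1479  14.8348]
```

The force is normal to the lip's top face, so the tip is resting on top of the lip. I'll back off, go lower so that the finger's flank meets the lip, then raise while pushing.

Emit:
{"method": "send_rows", "body": {"steps": [[[0,12,0,0,0],[0,12,0,0,0],[0,5,0,15,0],[0,2,0,15,0],[0,0,0,0,0]]]}}

```text
t: 21.5
tcp_pos: [0.456, 0.2455, 0.0598]
ee_rot: [0.013, 1.0, -0.011, 0.024]
force: [-0.4, -0.2, 0.5]
width: -0.0
```

```bash
python3 - <<'E'
from h import *
go(rack(-.024,.136,.055),np.pi/2+a)
im,d=eyes.camera('wrist');cv2.imwrite('pics/w18.png',im)
E
```

```text
t 21.5 tcp [0.456  0.2455 0.0598] F [-0.4407 -0.2297  0.5187] w -0.0 yang 1.5441 tilt -0.9985733134532799
delta mm tool now: [-104.3555   -1.6179    9.8892]
turn tool z: -0.0038999245460891174
delta after turn: [-104.3484   -2.0248    9.8892]
```

View pics/w18.png

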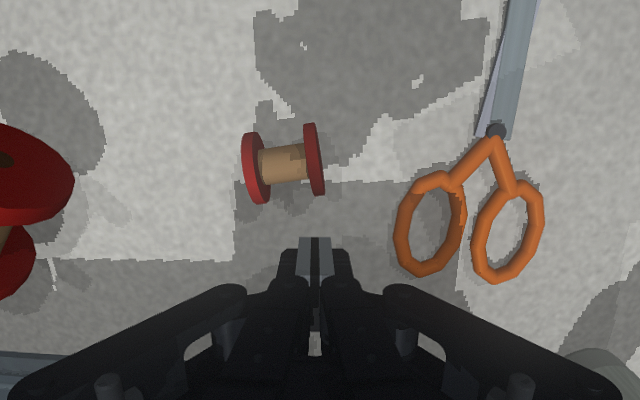

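Emit:
{"method": "send_rows", "body": {"steps": [[[0,-6,0,5,0],[0,-8,0,0,0],[0,-8,0,0,0],[0,-8,0,0,0],[0,-6,0,0,0]]]}}

```text
t: 22.05
tcp_pos: [0.4887, 0.2455, 0.0591]
ee_rot: [0.012, 1.0, -0.01, 0.017]
force: [-24.9, 2.2, 22.0]
width: -0.0004
```

```bash
python3 - <<'E'
from h import *
go(rack(-.024,.136,.055),np.pi/2+a)
E
```

```text
t 22.05 tcp [0.4887 0.2455 0.0591] F [-24.9368   2.2154  21.9927] w -0.0004 yang 1.5465 tilt -0.9992324183989066
delta mm tool now: [-71.8387  -2.628    6.6131]
turn tool z: -0.001510382675579347
delta after turn: [-71.8346  -2.7365   6.6131]
```

Emit:
{"method": "send_rows", "body": {"steps": [[[0,3,0,0,0],[0,0,0,-5,0],[0,-6,0,-8,0],[0,-6,0,-8,0],[0,-6,0,-7,0]]]}}

```text
t: 22.55
tcp_pos: [0.5053, 0.2455, 0.09]
ee_rot: [0.012, 1.0, -0.01, 0.017]
force: [0.2, -0.1, -0.4]
width: -0.0001
```

```bash
python3 - <<'E'
from h import *
go(rack(-.024,.136,.1),np.pi/2+a)
im,d=eyes.camera('wrist');cv2.imwrite('pics/w19.png',im)
E
```

```text
t 22.55 tcp [0.5053 0.2455 0.09  ] F [ 0.2336 -0.1218 -0.4011] w -0.0001 yang 1.5461 tilt -0.999247434158059
delta mm tool now: [-55.6978  -3.3088  -8.0889]
turn tool z: -0.0018768539028055642
delta after turn: [-55.6915  -3.4133  -8.0889]
```

View pics/w19.png

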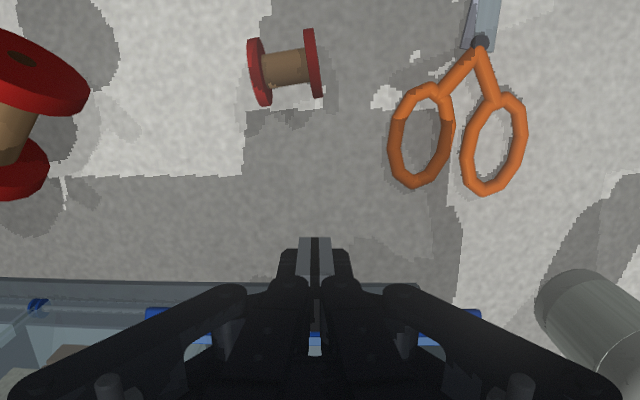

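Emit:
{"method": "send_rows", "body": {"steps": [[[0,-7,0,-6,0],[0,-7,0,-5,0],[0,-7,0,-4,0],[0,-7,0,-3,0],[0,-7,0,-2,0]]]}}

```text
t: 23.1
tcp_pos: [0.5468, 0.2457, 0.1162]
ee_rot: [0.013, 1.0, -0.009, 0.021]
force: [0.1, 0.1, 0.8]
width: -0.0
```

```bash
python3 - <<'E'
from h import *
go(rack(-.024,.136,.1),np.pi/2+a)
im,d=eyes.camera('wrist');cv2.imwrite('pics/w20.png',im)
E
```

```text
t 23.1 tcp [0.5468 0.2457 0.1162] F [0.0763 0.0543 0.7931] w -0.0 yang 1.5451 tilt -0.9989955401159215
delta mm tool now: [-13.2736  -4.0425  16.8395]
turn tool z: -0.0028936272467217083
delta after turn: [-13.2618  -4.0809  16.8395]
```

View pics/w20.png

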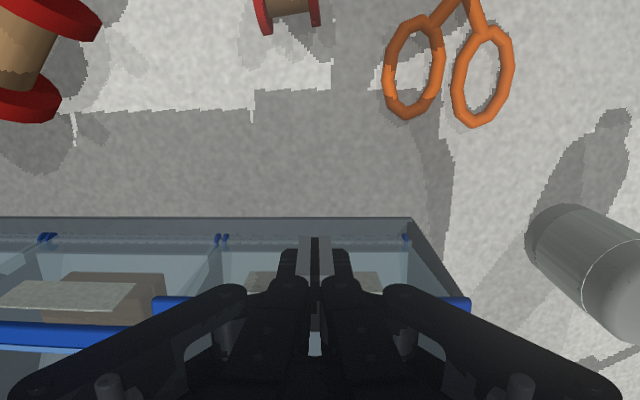

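Emit:
{"method": "send_rows", "body": {"steps": [[[0,-6,0,0,0],[0,-5,0,0,0],[0,-4,0,0,0],[0,-4,0,0,0],[0,-4,0,0,0]]]}}

```text
t: 23.65
tcp_pos: [0.5615, 0.2453, 0.1155]
ee_rot: [0.012, 1.0, -0.008, 0.01]
force: [-9.3, 1.1, 7.7]
width: 0.0001
```

```bash
python3 - <<'E'
from h import *
go(rack(-.024,.136,.11),np.pi/2+a)
im,d=eyes.camera('wrist');cv2.imwrite('pics/w21.png',im)
E
```

```text
t 23.65 tcp [0.5615 0.2453 0.1155] F [-9.3023  1.0666  7.6714] w 0.0001 yang 1.5476 tilt -0.9996877523280403
delta mm tool now: [ 0.9092 -4.1933  5.5507]
turn tool z: -0.00043755495725150695
delta after turn: [ 0.9111 -4.1929  5.5507]
```

View pics/w21.png

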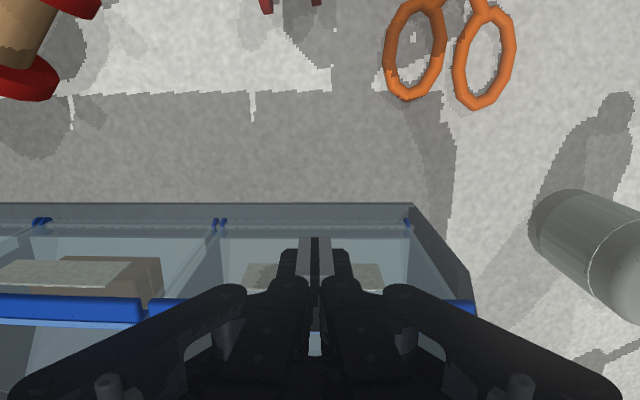

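Emit:
{"method": "send_rows", "body": {"steps": [[[0,-3,0,0,0],[0,-3,0,0,0],[0,0,0,0,0],[0,10,0,0,0],[0,20,0,0,0]]]}}

```text
t: 24.2
tcp_pos: [0.5323, 0.2459, 0.1138]
ee_rot: [0.011, 1.0, -0.008, 0.004]
force: [-0.1, -0.4, 0.8]
width: 0.0003
```

Emit:
{"method": "send_rows", "body": {"steps": [[[0,25,0,0,0],[0,15,0,-30,0],[0,0,0,-40,0],[0,0,0,-30,0],[0,0,0,0,0]]]}}

```text
t: 24.7
tcp_pos: [0.4829, 0.2471, 0.2131]
ee_rot: [0.01, 1.0, -0.01, -0.0]
force: [0.1, 0.6, 0.7]
width: -0.0001
```

```bash
python3 - <<'E'
from h import *
go(rack(-.024,.136,.11),np.pi/2+a)
i=eyes.camera_info("wrist")
im,d=eyes.camera('wrist');cv2.imwrite('pics/w22.png',im)
np.save("pics/w22i.npy",i)
im,d=eyes.camera('top');cv2.imwrite('pics/t22.png',im)
im,d=eyes.camera('scene');cv2.imwrite('pics/s22.png',cv2.resize(im[120:340,180:440],(780,600)))
E
```

```text
t 24.7 tcp [0.4829 0.2471 0.2131] F [0.1435 0.5796 0.6884] w -0.0001 yang 1.5498 tilt -0.9998046839498064
delta mm tool now: [-77.8726  -2.3711 103.1486]
turn tool z: 0.0018136623478444136
delta after turn: [-77.8768  -2.2299 103.1486]
```

View pics/w22.png

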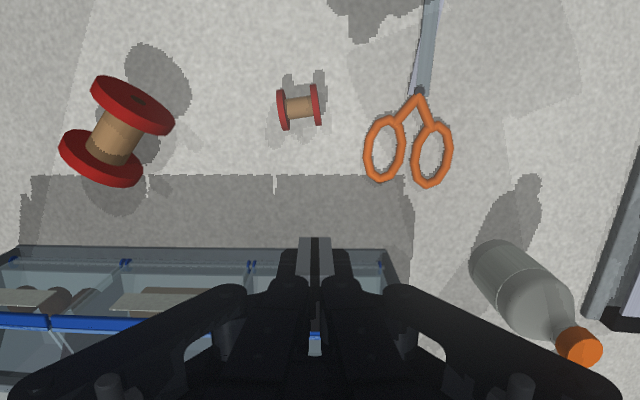

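View pics/t22.png

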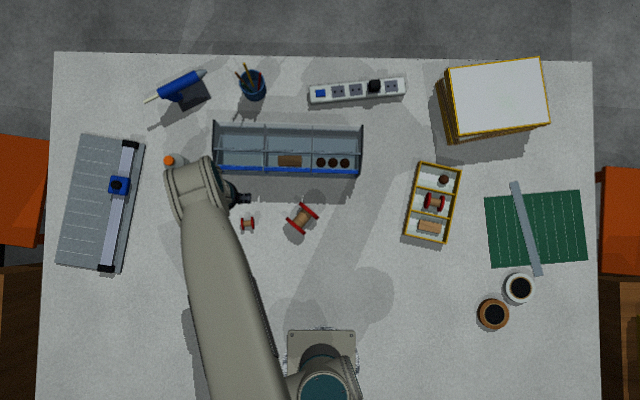

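View pics/s22.png

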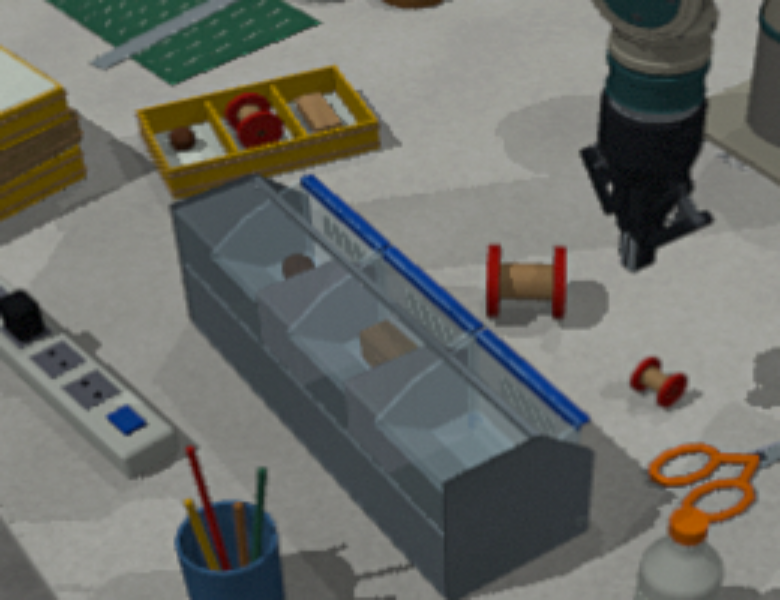

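```bash
python3 - <<'E'
import cv2,numpy as np
a=cv2.imread("pics/top0.png").astype(int);b=cv2.imread("pics/t22.png").astype(int)
for n,im in(("before",a),("after",b)):
    m=(im[...,0]>120)&(im[...,2]<60)
    for u in (218,222,227,272,290,310,340): 
        v=np.nonzero(m[150:185,u])[0]+150; print(n,u,v.min() if len(v) else None,v.max() if len(v) else None)
B=cv2.imread("pics/t22.png");cv2.imwrite("pics/t22c.png",cv2.resize(B[150:255,390:480],(514,600),interpolation=cv2.INTER_CUBIC))
E
```

```text
before 218 165 165
before 222 None None
before 227 168 168
before 272 167 168
before 290 169 170
before 310 None None
before 340 169 171
after 218 None None
after 222 166 167
after 227 165 168
after 272 167 169
after 290 168 170
after 310 None None
after 340 170 172
```

View pics/t22c.png

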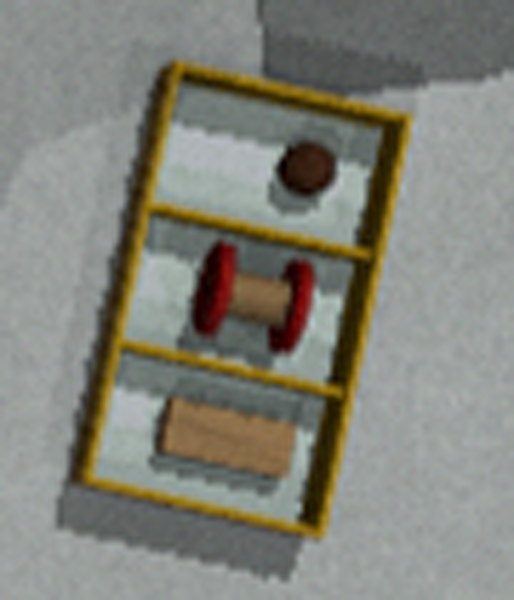

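The tray's outline is unchanged from the start, with the bobbin lying in its middle compartment. The left lip is back in line with the other two, so I'm handing in.

```bash
python3 -c "
from h import *
print(ticket.sign_off())"
```

```text
the job is handed in; nothing more can be done
None
```

The job is handed in. The bobbin was in the left bin; I tipped that bin out, set the bobbin in the tray's middle compartment, and pushed the bin shut. It took about 25 s of the 72 s allowed, and no verdict was reported.

- **Bobbin:** I gripped it by its flat ends and released it only after it was pressing on the tray floor. The last camera fit before release put it 3 mm along and 3 mm across from the compartment's middle, 31 mm above the table where about 30 mm was expected. The final top and scene pictures show it lying there.
- **Bins:** The left bin's lip lines up with the other two, within about 1 pixel of where it started (about 0.025 rad). My final push on the lip was meeting about 9 N. The other two bins look shut.
- **Rest of the scene:** The tray, its foot and its block are where they were at the start. The glue and scissors look unmoved, though I did not measure them. The gripper ended clear of everything.

Some things did not go smoothly:

- **Light contact in the bin:** the open gripper touched the tipped-out bin with about 4 N, so I narrowed the opening before gripping.
- **Jammed pushes:** two attempts to shut the bin jammed against its lip, with 25–28 N back against the push and 22–24 N upwards (about 37 N in all). Lifting while pushing then worked.
- **Tool tilt:** the tool leaned up to about 4° during the run, which these moves cannot correct.
- **Bobbin height in the grip:** an early estimate disagreed with later ones by about 6 mm, so I lowered it until it met the tray floor.

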